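# Mount the cast spool on the engraving spindle

## Task

Lift the orange cast spool out of the sloping open mould and mount it on the upright steel spindle of the engraving fixture, large flange down and fully home on the seat. Lower it gently down the spindle, do not let it drop, and leave the other things on the bench where they are.

Things in the scene. Friction and masses are not known exactly. Their poses are not given: they have to be found in the camera images.
- spool: orange cast spool, 0.25 kg, 80 mm long, 24 mm through bore. Origin: centre of the outer face of its large flange; z: axis, towards the small flange. Large flange 84 mm across, z 0-10 mm; barrel 46 mm across; small flange 58 mm across, z 64-80 mm (grip its rim, 16 mm high). It starts large flange down in the mould cavity, axis leaning 25 degrees.
- mould: open aluminium mould block 130 x 130 x 45 mm, fixed on a stand, sloping 25 degrees towards its front. Origin: centre of the block's underside; z: out of the cavity (leans 25 degrees from vertical), -x: down the slope.
- cavity (a point): centre of the floor of the mould's round cavity (88 mm across, 25 mm deep, open along the mould's z); axes as the mould's.
- fixture: spindle fixture, fixed: dark base 120 x 120 x 28 mm carrying an aluminium seat disc 80 mm across and a steel spindle. Origin: centre of the underside of the base; z up.
- seat (a point): centre of the seat's top face, 50 mm above the bench, on the spindle's axis, z up. The upright spindle is 18 mm across, rises 65 mm above the seat, and its top 15 mm taper to 8 mm.
- pendant: grey-beige hand-held machine controller with keys, 200 x 85 x 26 mm, lying flat; origin: on its underside. A loose bystander: leave alone.
- cutters: black pot of engraving cutters, 64 mm across, 90 mm high overall; origin: on its underside. A loose bystander: leave alone.
- blanks: stack of three brass and copper discs, 76 mm across, 18 mm high; origin: on its underside. A loose bystander: leave alone.
- oil: amber bottle, 64 mm across, 150 mm high; origin: on its underside. A loose bystander: leave alone.
- brush: brush lying flat; origin: on its underside, x along it towards the working end. A loose bystander: leave alone.
- wrench: wrench lying flat; origin: on its underside, x along it towards the working end. A loose bystander: leave alone.
- mould_cover: aluminium upper mould half lying on its back, 130 x 130 x 30 mm with a round boss, 54 mm high overall; origin: on its underside. A loose bystander: leave alone.
Mind the look-alikes: they are no part of the job. Of the things shaped like the spool, the orange one is meant. What is shaped like the fixture but pink is not meant.

How it is judged:
By the outcome, as a careful person would: the job done as asked, in the order asked, and still so for the second after the job is handed in, with the robot touching nothing.
It also fails if it takes over 48 s, if anything falls off the work surface, if the arm or the gripper's body presses on something with over 40 N, if the wrist force passes 120 N, or if a joint passes its speed limit or range.

## Robot

A 7-joint arm with a two-finger parallel gripper is mounted at the origin on the work surface. World frame = base frame: x ahead of the robot, y to its left, z up, the work surface at z = 0. Lengths are in m, angles in rad, forces in N, time in s.
With the tool pointing down it reaches from about 0.4 to 0.9 m from the base axis. Payload 5.5 kg.
Tool frame: the origin (TCP) lies at the very end of the fingers, on their centre line; the grasp point (between the pads) lies 19 mm behind it; z points along the fingers, y is the line along which they close (so a half turn about z gives the same grasp; the last joint's range is limited). The gripper opens to 92 mm and grips with 3 to 60 N. Pads are 19 mm wide; open, the fingers measure 130 mm over their backs; the gripper's body (75 mm by 190 mm) begins 47 mm behind the grasp point.
Start: joints at [1.584, 0.501, -0.427, 1.55, 0.221, 1.138, -0.21], TCP at [0.161, -0.63, 0.201] pointing down, gripper open.
Joint ranges: [-2.88, 2.88], [-0.31, 2.03], [-1.54, 1.56], [0.2, 2.42], [-1.41, 4.55], [0.19, 2.02], [-2.57, 2.57]. Speed limits (rad/s): [2.57, 2.57, 3.14, 3.14, 3.14, 3.14, 3.14].

## Interface

Orientations are given as a unit quaternion [x, y, z, w].
In Python, from rig import r gives the robot as it stands.
- The arm moves only by the shell command python3 -m jog 'ROWS' [OPENING] [FORCE]. ROWS is JSON, a list of rows, each a list of 2 entries, a list of its own where there are three numbers: the shift along the tool's x, y, z in units of 25 mm (1.0 is 25 mm), then the turn about the tool's z in units of 6 degrees (1.0 is 6 degrees). In form: [[[tx, ty, tz], spin], ...]. A call has 1 to 10 rows; each row is the pose to reach, as a shift and turn from the pose commanded when the call began, along the tool's axes at that moment; what a row does not reach only later rows make up. A row lasts 1/12 s, in which the tool goes at most 41.7 mm and 7.16 degrees, less where a joint would pass 70% of its speed; a pose out of reach is approached as far as the arm can. A call with a gripper value outside its range is refused whole. OPENING is the closure, from -1 (fully open) to 1 (shut), set as the call begins (- or left out, the last holds). The fingers move at their own pace and stop on an object; FORCE is the grip in N (left out, the last holds). Time passes only in rows, so rows that repeat a pose let the fingers close. It gives the time, the measured TCP pose, the force, the opening and the grip force at its end, in the units of the state.
- r.get_obs(): the state, without advancing time (a new reading comes with each control period).
- r.get_image(name): name is "scene" or "top"; returns (picture, depth): 384x512x3 uint8, red, green, blue; 384x512 float32, m along the optical axis (not along the pixel's ray), 0 where there is no reading.
- r.camera_model(name): a dict with "K" (3x3 intrinsics, pixels), "k1" (the pictures are not rectified: a ray, as slopes to the right and down, at radius r is drawn at 1 + k1 r^2 times it, then the intrinsics apply), "extrinsics" (4x4, takes a point from camera to world coordinates). Camera axes: x right, y up, looking along -z (the intrinsics and any distortion apply to the point x, -y, -z); pixel columns grow to the right and rows downward; lengths in m; the calibration is good to about 2 mm. A picture is of the moment at which its call begins. camera_model takes no time and is no camera call.
- r.sign_off(): hands the job in; it is judged then, once.
The state is a dict: "clock": time; "q": joint angles; "dq": joint speeds; "joint_efforts": joint torques, N m; "tcp_pos": TCP position; "tcp_rot": TCP orientation; "contact_force": force on the tool from outside, world axes, zero at the start; "wrist_torque": the same for the moment, N m; "gripper_width": finger opening in m; "finger_force": force on a finger pad.
Only numpy, scipy, OpenCV 4.12 (cv2) and the standard library are available. Lean on these libraries where they do the work, as an engineer would, in place of code of your own. Each camera call takes 0.05 s, during which the arm holds its last target. There are 200 camera calls.

## Working session

There is one attempt and no reset: what is moved stays moved. The work goes in short steps, Python scripts to look and compute and a shell command to move; the robot and the scene stay as the last step left them, time stands still between calls to the robot, and variables do not carry over. Pictures are saved under pics/ and viewed, at most 10 in all, crops included, and the job is handed in when it is done.

```bash
ls; mkdir -p pics; python3 - <<'E'
from rig import r
import cv2,numpy as np
for n in("scene","top"):
    im,d=r.get_image(n); cv2.imwrite(f"pics/{n}0.png",im[:,:,::-1]); np.savez(f"{n}0.npz",im=im,d=d)
    m=r.camera_model(n); print(n,np.round(m["K"],1).tolist(),m["k1"],np.round(m["extrinsics"],3).tolist())
o=r.get_obs();print(o)
E
```

```text
pics
scene [[414.8, 0.0, 255.1], [0.0, 414.8, 195.2], [0.0, 0.0, 1.0]] -0.10413127306426226 [[-0.824, -0.483, 0.298, 0.889], [0.567, -0.715, 0.409, 0.545], [0.015, 0.506, 0.862, 1.22], [0.0, 0.0, 0.0, 1.0]]
top [[398.6, 0.0, 254.1], [0.0, 398.6, 188.3], [0.0, 0.0, 1.0]] -0.11415358715143663 [[0.074, 0.975, -0.211, 0.205], [-0.997, 0.073, -0.011, -0.004], [0.004, 0.211, 0.977, 1.318], [0.0, 0.0, 0.0, 1.0]]
{'clock': 0.1, 'q': array([ 1.58421924,  0.50177557, -0.42676779,  1.55130695,  0.22081772,
        1.13833164, -0.21027912]), 'dq': array([ 0.00099155, -0.0024484 , -0.000615  , -0.0014412 ,  0.00105894,
        0.00052787, -0.00074392]), 'joint_efforts': array([-1.08445194e-02, -5.67869174e+01, -5.83815113e+00, -2.79916799e+01,
       -6.91014295e-02,  2.41255533e-02,  5.10288839e-05]), 'tcp_pos': array([ 0.16043771, -0.62919738,  0.19978117]), 'tcp_rot': array([ 9.92209041e-01,  1.24581048e-01, -9.50954156e-05, -8.79325049e-04]), 'contact_force': array([-0.0263912 , -0.36489496, -0.21828169]), 'wrist_torque': array([0.00706044, 0.00236432, 0.02365558]), 'finger_force': 0.0, 'gripper_width': 0.09156938957123674}
```

View pics/scene0.png

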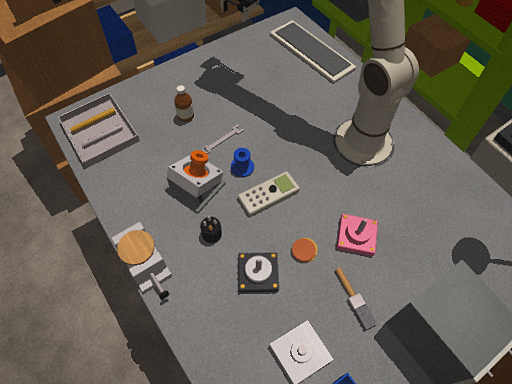

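View pics/top0.png

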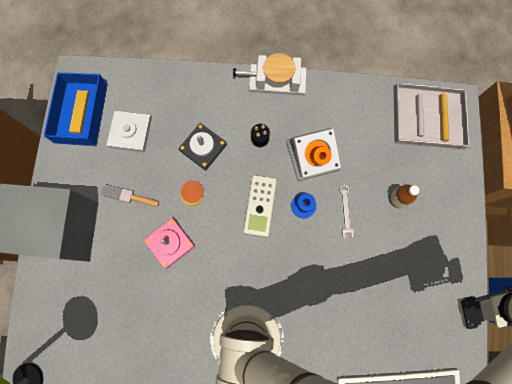

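Scene view: the orange spool is in the mould at (199,163), with a blue spool look-alike at (242,162). The dark fixture is at (258,270), with a pink look-alike at (358,235). Top view: orange (319,154), blue (304,205), dark fixture (202,145), pink (168,243). The orange spool and the dark-based fixture fit the description. I'll confirm them in one crop and measure.

```bash
cat > h.py <<'E'
from rig import r
import cv2,numpy as np
def rays(n,uv):
    m=r.camera_model(n);K=np.array(m["K"]);E=np.array(m["extrinsics"])
    s=cv2.undistortPoints(np.float64(uv).reshape(-1,1,2),K,np.array([m["k1"],0,0,0.])).reshape(-1,2)
    return E[:3,3],np.c_[s[:,0],-s[:,1],-np.ones(len(s))]@E[:3,:3].T
def pts(n,mask,d):
    v,u=np.nonzero(mask&(d>0)); o,D=rays(n,np.c_[u,v]); return np.c_[u,v],o+D*d[v,u][:,None]
def cross(ua,ub):
    a,A=rays("scene",[ua]);b,B=rays("top",[ub]);A=A[0];B=B[0]
    s=np.linalg.lstsq(np.c_[A,-B],b-a,rcond=None)[0]
    p,q=a+s[0]*A,b+s[1]*B
    return (p+q)/2,np.linalg.norm(p-q)
def onz(n,uv,z):
    o,D=rays(n,uv); return o+D*((z-o[2])/D[:,2])[:,None]
def plane(P):
    c=P.mean(0); n=np.linalg.svd(P-c)[2][2]; return c,n*np.sign(n[2])
E
python3 - <<'E'
from h import *
L=[]
for n,boxes in(("scene",[(150,135,270,215),(225,240,300,300)]),("top",[(280,115,350,225),(170,115,235,180)])):
    z=np.load(n+"0.npz");im,d=z["im"],z["d"]
    L.append(np.hstack([cv2.resize(im[b[1]:b[3],b[0]:b[2],::-1],(390,290),interpolation=cv2.INTER_CUBIC) for b in boxes]))
    h=cv2.cvtColor(im,cv2.COLOR_RGB2HSV)
    org=(h[...,0]<14)&(h[...,1]>170)&(h[...,2]>90)
    box=np.zeros_like(org);b=boxes[0];box[b[1]:b[3],b[0]:b[2]]=1
    uv,P=pts(n,org&box,d)
    print(n,len(P),"z range",np.percentile(P[:,2],[2,50,90,98]))
    # upper face: points within plane leaning 25deg: iterate on the highest along normal
    S=P[P[:,2]>P[:,2].max()-.035]
    for _ in range(15):
        c,nn=plane(S); S=P[np.abs((P-c)@nn)<.004]
    print(" face",len(S),c.round(4),nn.round(3),"lean",np.degrees(np.arccos(nn[2])))
    cc=cv2.fitEllipse(uv[np.abs((P-c)@nn)<.004].astype(np.float32));print(cc)
cv2.imwrite("pics/crop1.png",np.vstack(L))
E
```

```text
scene 401 z range [0.06040735 0.12012528 0.1428076  0.14743694]
 face 132 [ 0.5816 -0.1903  0.1375] [-0.407 -0.123  0.905] lean 25.164584966711725
((199.20567321777344, 155.8524932861328), (9.255436897277832, 14.462263107299805), 103.05950164794922)
top 186 z range [0.05739687 0.09864868 0.14072129 0.14537091]
 face 39 [ 0.5815 -0.1827  0.1352] [-0.293 -0.272  0.917] lean 23.572851308417576
((319.82611083984375, 155.010986328125), (14.11882495880127, 17.37941551208496), 177.5265655517578)
```

View pics/crop1.png

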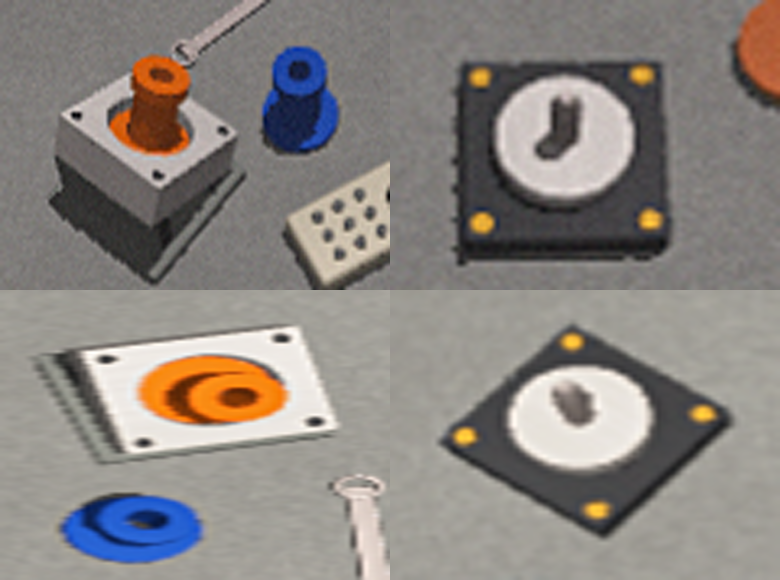

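The crop confirms the pick: an orange spool leaning in the mould, a free-standing blue one next to it, and a dark base with four yellow bolts and a pale seat disc. Next I measure the mould plane, its yaw and the fixture axis.

```bash
python3 - <<'E'
from h import *
Z={n:np.load(n+"0.npz") for n in("scene","top")}
seed={"scene":(178,172),"top":(300,170)}
cen={}
for n in Z:
    im,d=Z[n]["im"],Z[n]["d"]; h=cv2.cvtColor(im,cv2.COLOR_RGB2HSV).astype(int)
    x0,y0,x1,y1={"scene":(160,140,230,205),"top":(283,120,347,185)}[n]
    box=np.zeros(d.shape,bool);box[y0:y1,x0:x1]=1
    M=box&(h[...,1]<45)&(h[...,2]>(150 if n=="scene" else 195))
    nl,lab,st,_=cv2.connectedComponentsWithStats(M.astype(np.uint8));k=1+st[1:,4].argmax();M=lab==k
    uv,P=pts(n,M,d); S=P
    for _ in range(10): c,nn=plane(S); S=P[np.abs((P-c)@nn)<.006]
    yaw=np.degrees(np.arctan2(nn[1],nn[0]))
    cnt=max(cv2.findContours(M.astype(np.uint8),cv2.RETR_EXTERNAL,cv2.CHAIN_APPROX_NONE)[0],key=len).reshape(-1,2)
    o,D=rays(n,cnt); C=o+D*(((c-o)@nn)/(D@nn))[:,None]
    ex=np.cross([0,0,1],nn);ex/=np.linalg.norm(ex);ez=np.cross(nn,ex) # ex horizontal (mould +-y), ez upslope
    q=np.c_[(C-c)@ex,(C-c)@ez].astype(np.float32); R=cv2.minAreaRect(q)
    print(n,st[k],"plane",c.round(4),nn.round(3),"lean",np.degrees(np.arccos(nn[2])).round(1),"yaw of lean dir",round(yaw,1),"rect",np.round(R[1],4),round(R[2],1))
    ctr=c+ex*R[0][0]+ez*R[0][1];print("  face centre",ctr.round(4),"predicted grip pt (z72)",(ctr+.047*nn).round(4),"top ctr",(ctr+.055*nn).round(4))
    # bore of spool: dark pixels in top face
    # fixture
    x0,y0,x1,y1={"scene":(225,240,300,300),"top":(170,115,235,180)}[n]
    box[:]=0;box[y0:y1,x0:x1]=1
    W=box&(h[...,1]<40)&(h[...,2]>150 if n=="scene" else h[...,2]>185)
    nl,lab,st,_=cv2.connectedComponentsWithStats(W.astype(np.uint8));k=1+st[1:,4].argmax()
    W=lab==k; cnt=max(cv2.findContours(W.astype(np.uint8),0,1)[0],key=len); el=cv2.fitEllipse(cv2.convexHull(cnt));cen[n]=el[0]
    uv,P=pts(n,W,d);print("  seat",np.round(el,1) if 0 else el,"depth z",np.median(P[:,2]).round(4),"onz.05",onz(n,[el[0]],.05).round(4))
    Y=box&(h[...,0]>15)&(h[...,0]<32)&(h[...,1]>130)&(h[...,2]>120)
    nl,lab,st,ct=cv2.connectedComponentsWithStats(Y.astype(np.uint8))
    B=onz(n,[c for c,s in zip(ct[1:],st[1:]) if s[4]>=4],.028);print("  bolts",B[:,:2].round(3).tolist(),B.mean(0).round(4))
print("seat cross",cross(cen["scene"],cen["top"]))
# spool top-face and whole
E
```

```text
scene [169 155  54  32 456] plane [ 0.6109 -0.1744  0.0923] [-0.401 -0.141  0.905] lean 25.2 yaw of lean dir -160.6 rect [0.1312 0.1307] 89.7
  face centre [ 0.6028 -0.1857  0.0869] predicted grip pt (z72) [ 0.5839 -0.1923  0.1295] top ctr [ 0.5807 -0.1935  0.1367]
  seat ((258.0854797363281, 267.9043884277344), (24.724634170532227, 26.24091148376465), 93.5447769165039) depth z 0.0496 onz.05 [[0.6206 0.2009 0.05  ]]
  bolts [[0.634, 0.133], [0.554, 0.186], [0.606, 0.266], [0.686, 0.214]] [0.62   0.1996 0.028 ]
top [295 129  46  48 927] plane [ 0.6039 -0.1848  0.0886] [-0.4   -0.138  0.906] lean 25.0 yaw of lean dir -160.9 rect [0.1304 0.1309] 89.8
  face centre [ 0.6028 -0.1863  0.0879] predicted grip pt (z72) [ 0.584  -0.1928  0.1305] top ctr [ 0.5808 -0.1939  0.1377]
  seat ((201.19631958007812, 143.1075897216797), (22.06056022644043, 23.23489761352539), 74.23004913330078) depth z 0.0505 onz.05 [[0.6197 0.1984 0.05  ]]
  bolts [[0.688, 0.213], [0.635, 0.133], [0.607, 0.266], [0.555, 0.184]] [0.6212 0.1991 0.028 ]
seat cross (array([0.62030709, 0.19945722, 0.0468666 ]), np.float64(0.0014054432524294275))
```

```bash
cat > st.py <<'E'
from h import *
import sys
from scipy.spatial.transform import Rotation as Ro
# usage: st.py X Y Z [yaw of tool y in deg] -> tool-axis shift & spin in jog units from measured pose
o=r.get_obs();R=Ro.from_quat(o["tcp_rot"]).as_matrix();p=o["tcp_pos"]
print("t",round(o["clock"],2),"p",p.round(4),"tool y yaw",np.degrees(np.arctan2(R[1,1],R[0,1])).round(2),"tz",R[:,2].round(3),"F",o["contact_force"].round(2),"w",round(o["gripper_width"],4),"ff",round(o["finger_force"],2))
if len(sys.argv)>3:
    t=np.array(sys.argv[1:4],float);print("units",(R.T@(t-p)/.025).round(2))
if len(sys.argv)>4: print("spin units",-(float(sys.argv[4])-np.degrees(np.arctan2(R[1,1],R[0,1])))/6)
E
python3 -m jog '[[[1.2,-0.8,-0.5],0],[[2.4,-1.5,-1],0],[[3.7,-2.3,-1.5],0],[[4.9,-3,-2],0],[[6.2,-3.8,-2],0],[[7.4,-4.6,-2],0],[[8.7,-5.3,-2],0],[[9.9,-6.1,-2],0],[[11.2,-6.9,-2],0],[[12.4,-7.6,-2],0]]' -1 8
python3 st.py 0.583 -0.193 0.21 -70.8
```

```text
clock: 0.93
tcp_pos: [0.4151, -0.3669, 0.2506]
tcp_rot: [0.992, 0.125, -0.0, -0.0]
contact_force: [-0.1, -0.9, -0.4]
gripper_width: 0.092
finger_force: 0.0
t 0.93 p [ 0.4151 -0.3669  0.2506] tool y yaw -75.65 tz [-0.  0. -1.] F [-0.1  -0.94 -0.39] w 0.092 ff 0.0
units [ 8.23 -5.07  1.62]
spin units -0.8087812758242237
```

```bash

python3 -m jog '[[[1.2,-0.7,0],-0.2],[[2.4,-1.5,0],-0.4],[[3.6,-2.2,0],-0.6],[[4.8,-3,0],-0.8],[[6,-3.7,0.2],-0.8],[[7.2,-4.4,0.6],-0.8],[[8,-4.9,1.2],-0.8],[[8.2,-5.1,1.6],-0.8],[[8.2,-5.1,1.6],-0.8],[[8.2,-5.1,1.6],-0.8]]'
python3 st.py 0.583 -0.193 0.111 -70.8
```

```text
clock: 1.77
tcp_pos: [0.5801, -0.1952, 0.2097]
tcp_rot: [0.986, 0.166, -0.001, -0.0]
contact_force: [-0.9, -0.7, -0.6]
gripper_width: 0.0913
finger_force: 0.0
t 1.77 p [ 0.5801 -0.1952  0.2097] tool y yaw -70.86 tz [-0.003  0.    -1.   ] F [-0.89 -0.65 -0.6 ] w 0.0913 ff 0.0
units [ 0.15 -0.04  3.95]
spin units -0.01010589072720336
```

```bash

python3 -m jog '[[[0,0,0.5],0],[[0.1,0,1],0],[[0.1,0,1.6],0],[[0.1,0,2.2],0],[[0.1,0,2.8],0],[[0.1,0,3.3],0],[[0.1,0,3.7],0],[[0.1,0,3.9],0],[[0.1,0,3.9],0],[[0.1,0,3.9],0]]'
python3 st.py 0.583 -0.193 0.111 -70.8
python3 - <<'E'
from h import *
L=[]
for n,b in(("scene",(150,125,250,215)),("top",(270,100,370,190))):
    im,d=r.get_image(n);L.append(cv2.resize(im[b[1]:b[3],b[0]:b[2],::-1],(400,360),interpolation=cv2.INTER_CUBIC))
cv2.imwrite("pics/g1.png",np.hstack(L))
E
```

```text
clock: 2.6
tcp_pos: [0.5837, -0.1942, 0.1133]
tcp_rot: [0.986, 0.166, 0.0, -0.0]
contact_force: [0.4, -0.1, 0.7]
gripper_width: 0.0918
finger_force: 0.0
t 2.6 p [ 0.5837 -0.1942  0.1133] tool y yaw -70.9 tz [ 0.  0. -1.] F [ 0.42 -0.12  0.68] w 0.0918 ff 0.0
units [-0.01 -0.05  0.09]
spin units -0.01621515023261111
```

View pics/g1.png

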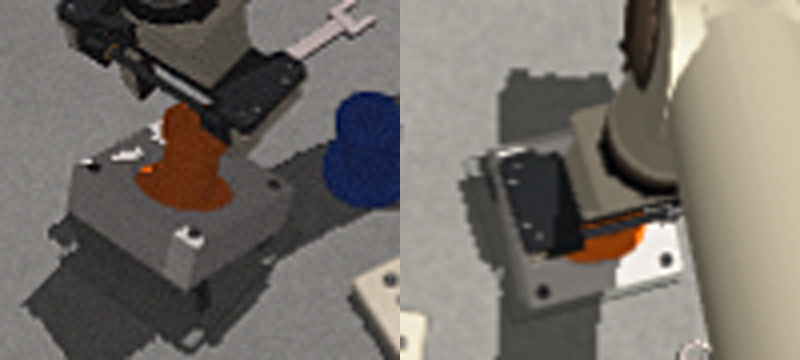

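The gripper straddles the rim as planned, with orange between the fingers at crop (200,150) and clear of the mould. Closing now.

```bash

python3 -m jog '[[[0,0,0.1],0],[[0,0,0.1],0],[[0,0,0.1],0],[[0,0,0.1],0],[[0,0,0.1],0],[[0,0,0.1],0],[[0,0,0.1],0],[[0,0,0.1],0],[[0,0,0.1],0],[[0,0,0.1],0]]' 1 10
python3 st.py 0.583 -0.193 0.111
```

```text
clock: 3.53
tcp_pos: [0.5832, -0.1936, 0.1108]
tcp_rot: [0.986, 0.166, -0.0, -0.0]
contact_force: [-4.4, 2.1, 4.7]
gripper_width: 0.0565
finger_force: 10.8
t 3.53 p [ 0.5832 -0.1936  0.1108] tool y yaw -70.87 tz [-0.001  0.    -1.   ] F [-4.44  2.09  4.7 ] w 0.0565 ff 10.83
units [ 0.   -0.02 -0.01]
```

```bash

python3 -m jog '[[[-0.06,0,-0.14],0],[[-0.13,0,-0.27],0],[[-0.19,0,-0.41],0],[[-0.25,0,-0.54],0],[[-0.32,0,-0.68],0],[[-0.38,0,-0.81],0],[[-0.44,0,-0.95],0],[[-0.51,0,-1.09],0],[[-0.51,0,-1.09],0]]'
python3 st.py 
python3 - <<'E'
from h import *
L=[]
for n,b in(("scene",(140,105,240,205)),("top",(270,100,370,200))):
    im,d=r.get_image(n);L.append(cv2.resize(im[b[1]:b[3],b[0]:b[2],::-1],(400,400),interpolation=cv2.INTER_CUBIC))
cv2.imwrite("pics/g2.png",np.hstack(L))
E
```

```text
clock: 4.28
tcp_pos: [0.5716, -0.1988, 0.1389]
tcp_rot: [0.986, 0.166, 0.0, 0.001]
contact_force: [-0.3, -0.1, -2.2]
gripper_width: 0.0559
finger_force: 12.0
t 4.28 p [ 0.5716 -0.1988  0.1389] tool y yaw -70.91 tz [ 0.001 -0.001 -1.   ] F [-0.27 -0.05 -2.19] w 0.0559 ff 12.05
```

View pics/g2.png

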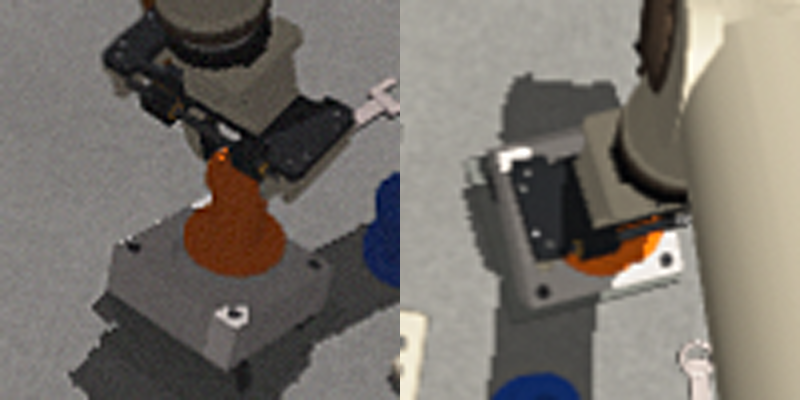

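The spool is lifting with its weight (2.2 N) on the wrist, and its flange shows above the mould at crop (235,240). Continue out and up.

```bash

python3 -m jog '[[[-0.1,0,-0.2],0],[[-0.2,0,-0.4],0],[[-0.3,0,-0.7],0],[[-0.4,0,-1],0],[[-0.5,0,-1.4],0],[[-0.5,0,-1.9],0],[[-0.5,0,-2.4],0],[[-0.5,0,-2.8],0],[[-0.5,0,-3],0],[[-0.5,0,-3],0]]'
python3 st.py 0.62 0.199 0.23
python3 - <<'E'
from h import *
L=[]
for n,b in(("scene",(130,85,230,185)),("top",(270,100,370,200))):
    im,d=r.get_image(n);L.append(cv2.resize(im[b[1]:b[3],b[0]:b[2],::-1],(400,400),interpolation=cv2.INTER_CUBIC))
    h=cv2.cvtColor(im,cv2.COLOR_RGB2HSV);m=(h[...,0]<14)&(h[...,1]>170)&(h[...,2]>50)
    q=np.zeros_like(m);q[b[1]:b[3],b[0]:b[2]]=1
    uv,P=pts(n,m&q,d);o=r.get_obs()["tcp_pos"]
    a=np.radians(19.1);e=np.array([np.cos(a),np.sin(a),0]);y=np.array([np.sin(a),-np.cos(a),0])
    P=P[np.abs(P[:,:2]-o[:2]).max(1)<.09]
    print(n,len(P),"rel tool x,y,z pct",np.percentile((P-o)@np.c_[e,y,[0,0,1]],[2,50,98],axis=0).round(3).tolist())
cv2.imwrite("pics/g3.png",np.hstack(L))
E
```

```text
clock: 5.22
tcp_pos: [0.561, -0.2025, 0.215]
tcp_rot: [0.986, 0.166, 0.001, 0.001]
contact_force: [-0.1, -0.6, -2.0]
gripper_width: 0.056
finger_force: 11.8
t 5.22 p [ 0.561  -0.2025  0.215 ] tool y yaw -70.88 tz [ 0.003 -0.001 -1.   ] F [-0.12 -0.62 -2.  ] w 0.056 ff 11.76
units [  7.49 -14.4   -0.61]
scene 536 rel tool x,y,z pct [[-0.009, -0.039, -0.049], [0.026, -0.01, -0.019], [0.06, 0.034, 0.036]]
top 116 rel tool x,y,z pct [[-0.035, -0.048, -0.052], [-0.014, -0.008, 0.017], [0.004, 0.025, 0.109]]
```

View pics/g3.png

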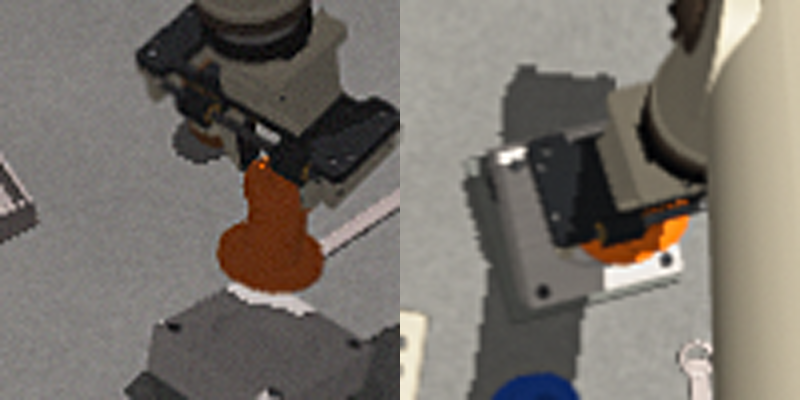

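The spool is clear of the mould and still leaning: its flange at crop (270,250) is offset to tool +x. Since it hangs below the pads, I'll ease the grip in small steps so it swings upright, measuring the lean each time.

```bash
cat > lean.py <<'E'
from h import *
from scipy.spatial.transform import Rotation as Ro
# large-flange upper face: orange points seen by scene camera, flange plane by robust fit
im,d=r.get_image("scene");o=r.get_obs();p=o["tcp_pos"];R=Ro.from_quat(o["tcp_rot"]).as_matrix()
h=cv2.cvtColor(im,cv2.COLOR_RGB2HSV);m=(h[...,0]<14)&(h[...,1]>170)&(h[...,2]>40)
uv,P=pts("scene",m,d);Q=(P-p)@R  # tool axes
Q=Q[(np.abs(Q)<[.1,.06,.09]).all(1)]
S0=Q[Q[:,2]>.015];best=None
rng=np.random.default_rng(0)
for _ in range(800):
    a=S0[rng.choice(len(S0),3,False)];n=np.cross(a[1]-a[0],a[2]-a[0]);L=np.linalg.norm(n)
    if L<1e-5:continue
    n/=L;n*=-np.sign(n[2])
    if n[2]>-.8:continue
    k=np.abs((S0-a[0])@n)<.002
    if best is None or k.sum()>best.sum():best=k
S=S0[best];c=S.mean(0);n=np.linalg.svd(S-c)[2][2];n*=-np.sign(n[2])
print("face pts",best.sum(),"/",len(S0),"axis tool",n.round(3),"lean x",np.degrees(np.arctan2(n[0],-n[2])).round(1),"lean y",np.degrees(np.arctan2(n[1],-n[2])).round(1),"face c",c.round(4),"max x",np.percentile(Q,98,axis=0).round(4),"min",np.percentile(Q,2,axis=0).round(4))
print("w",o["gripper_width"],"ff",o["finger_force"],"Fz",o["contact_force"][2])
E
python3 lean.py
python3 -m jog '[[[0,0,0],0],[[0,0,0],0],[[0,0,0],0]]' - 7; python3 lean.py
python3 -m jog '[[[0,0,0],0],[[0,0,0],0],[[0,0,0],0]]' - 5.5; python3 lean.py
```

```text
face pts 158 / 290 axis tool [-0.338  0.002 -0.941] lean x -19.7 lean y 0.1 face c [ 0.032  -0.007   0.0357] max x [0.0577 0.0336 0.0484] min [-0.0095 -0.039  -0.0348]
w 0.05623708006730613 ff 11.706355727252884 Fz -2.4818265349766686
clock: 5.62
tcp_pos: [0.5596, -0.2022, 0.2126]
tcp_rot: [0.986, 0.166, -0.0, -0.0]
contact_force: [-0.2, 0.7, -0.2]
gripper_width: 0.0495
finger_force: 0.0
face pts 144 / 384 axis tool [-0.197  0.141 -0.97 ] lean x -11.5 lean y 8.3 face c [ 0.0192 -0.013   0.0671] max x [0.0485 0.03   0.0746] min [-0.0222 -0.0419 -0.0051]
w 0.0442826586585538 ff 0.0 Fz 0.1893485447875101
clock: 5.92
tcp_pos: [0.5599, -0.2023, 0.2132]
tcp_rot: [0.986, 0.166, 0.0, 0.0]
contact_force: [1.2, 0.0, 0.2]
gripper_width: 0.0189
finger_force: 0.0Traceback (most recent call last):
  File "lean.py", line 11, in <module>
    a=S0[rng.choice(len(S0),3,False)];n=np.cross(a[1]-a[0],a[2]-a[0]);L=np.linalg.norm(n)
         ~~~~~~~~~~^^^^^^^^^^^^^^^^^
  File "numpy/random/_generator.pyx", line 864, in numpy.random._generator.Generator.choice
ValueError: a must be a positive integer unless no samples are taken
```

The spool slipped out when I eased the grip to 7 N, so that was a mistake. I need to see where it landed.

```bash
python3 -m jog '[[[0,0,-0.5],0],[[0,0,-1],0],[[0,0,-1],0],[[0,0,-1],0]]' -1 20
python3 - <<'E'
from h import *
L=[]
for n in("scene","top"):
    im,d=r.get_image(n);np.savez(n+"1.npz",im=im,d=d);h=cv2.cvtColor(im,cv2.COLOR_RGB2HSV);m=((h[...,0]<14)&(h[...,1]>170)&(h[...,2]>40)).astype(np.uint8)
    nl,lab,st,ct=cv2.connectedComponentsWithStats(m)
    for s,c in zip(st[1:],ct[1:]):
        if s[4]>25: print(n,s,c.round(0))
    L.append(im[60:320,100:400,::-1] if n=="scene" else im[60:320,150:450,::-1])
cv2.imwrite("pics/d1.png",cv2.resize(np.hstack(L),(800,347),interpolation=cv2.INTER_CUBIC))
E
```

```text
clock: 6.3
tcp_pos: [0.5609, -0.2026, 0.2398]
tcp_rot: [0.986, 0.166, 0.001, 0.001]
contact_force: [-0.1, 0.2, -0.4]
gripper_width: 0.0366
finger_force: 0.0
scene [475   0  37  32 629] [496.  12.]
scene [210 140  28  28 452] [223. 153.]
scene [292 239  24  22 326] [303. 250.]
top [   0  110   40   75 1644] [ 16. 151.]
top [181 181  22  22 374] [191. 191.]
top [310 184  26  28 179] [323. 197.]
top [405 185  11  19  79] [408. 195.]
top [  0 253  18   8  91] [  8. 257.]
```

View pics/d1.png

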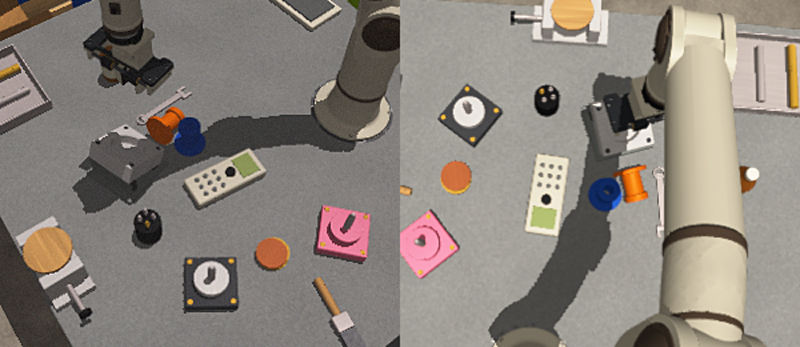

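The spool lies on its side on the bench at scene (223,153), top (323,197), between the mould, the blue spool and the wrench. I'll move the arm aside for a clear view, then measure the spool and check that the others didn't move.

```bash
python3 -m jog '[[[-0.9,0.9,0],0],[[-1.8,1.8,0],0],[[-2.7,2.7,0],0],[[-3.6,3.6,0],0],[[-4.5,4.5,0],0],[[-5.4,5.4,0],0],[[-6.3,6.3,0],0],[[-7,6.9,0],0],[[-7,6.9,0],0],[[-7,6.9,0],0]]' -1 20
python3 - <<'E'
from h import *
L=[]
for n,b in(("scene",(195,125,265,190)),("top",(285,165,355,230))):
    im,d=r.get_image(n);a=np.load(n+"0.npz")
    np.savez(n+"2.npz",im=im,d=d);h=cv2.cvtColor(im,cv2.COLOR_RGB2HSV);h0=cv2.cvtColor(a["im"],cv2.COLOR_RGB2HSV)
    q=np.zeros(d.shape,bool);q[b[1]-25:b[3]+15,b[0]:b[2]]=1
    bl=lambda h:(h[...,0]>105)&(h[...,0]<125)&(h[...,1]>150)&q
    for hh,dd in((h0,a["d"]),(h,d)):
        uv,P=pts(n,bl(hh),dd); print(n,"blue",len(P),uv.mean(0).round(1),P.mean(0).round(4))
    q[:]=0;q[b[1]:b[3],b[0]:b[2]]=1
    m=(h[...,0]<16)&(h[...,1]>150)&(h[...,2]>40)&q
    uv,P=pts(n,m,d);print(n,"orange",len(P),P.mean(0).round(4),np.percentile(P,[1,99],axis=0).round(4).tolist())
    L.append(cv2.resize(im[b[1]:b[3],b[0]:b[2],::-1],(400,371),interpolation=cv2.INTER_CUBIC))
cv2.imwrite("pics/l1.png",np.hstack(L))
E
```

```text
clock: 7.23
tcp_pos: [0.4491, -0.4242, 0.2371]
tcp_rot: [0.986, 0.164, -0.001, -0.0]
contact_force: [1.0, 0.2, -0.4]
gripper_width: 0.0921
finger_force: 0.0
scene blue 466 [241.9 162.7] [ 0.447  -0.1473  0.0413]
scene blue 486 [241.8 162.6] [ 0.4472 -0.1477  0.0412]
scene orange 469 [ 0.4813 -0.2126  0.0473] [[0.4196, -0.2742, 0.0006], [0.5168, -0.1704, 0.0822]]
top blue 468 [303.4 205.1] [ 0.4361 -0.1531  0.0432]
top blue 470 [303.4 205.1] [ 0.436  -0.153   0.0437]
top orange 329 [ 0.4639 -0.2187  0.0539] [[0.4214, -0.2568, 0.0001], [0.5118, -0.1742, 0.0832]]
```

View pics/l1.png

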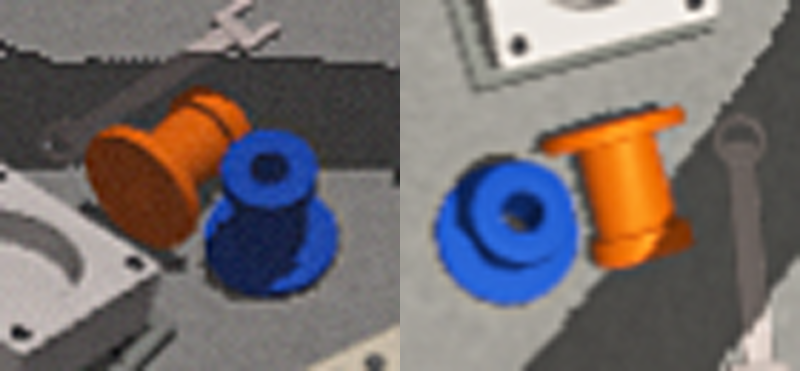

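```bash
python3 - <<'E'
from h import *
b={"scene":(195,125,265,190),"top":(285,165,355,230)};PP={};BL={}
for n in b:
    z=np.load(n+"2.npz");im,d=z["im"],z["d"];h=cv2.cvtColor(im,cv2.COLOR_RGB2HSV)
    q=np.zeros(d.shape,bool);x=b[n];q[x[1]:x[3],x[0]:x[2]]=1
    PP[n]=pts(n,(h[...,0]<16)&(h[...,1]>150)&(h[...,2]>40)&q,d)[1]
    uv,P=pts(n,(h[...,0]>105)&(h[...,0]<125)&(h[...,1]>150)&q,d);BL[n]=P
    T=P[(P[:,2]>.074)];L=P[(P[:,2]<.014)]
    print(n,"blue top face",len(T),T.mean(0).round(4),"x",np.percentile(T[:,0],[2,98]).round(3),"y",np.percentile(T[:,1],[2,98]).round(3),"low x",np.percentile(L[:,0],[2,98]).round(3),"y",np.percentile(L[:,1],[2,98]).round(3))
P=PP["scene"];rng=np.random.default_rng(0);best=None
for _ in range(2000):
    a=P[rng.choice(len(P),3,False)];n=np.cross(a[1]-a[0],a[2]-a[0]);L=np.linalg.norm(n)
    if L<1e-4:continue
    n/=L
    if abs(n[2])>.5: continue
    k=np.abs((P-a[0])@n)<.0025
    if best is None or k.sum()>best.sum():best=k
S=P[best];c=S.mean(0);n=np.linalg.svd(S-c)[2][2]
n*=-np.sign(n[0]);e=np.cross([0,0,1],n);e/=np.linalg.norm(e);f=np.cross(n,e)
q=np.c_[(S-c)@e,(S-c)@f];(cx,cy),rad=cv2.minEnclosingCircle(q[(np.abs((S-c)@n)<.0025)].astype(np.float32))
C=c+e*cx+f*cy
print("flange face",len(S),"c",C.round(4),"r",rad,"axis",n.round(3),"yaw",np.degrees(np.arctan2(n[1],n[0])),"tilt",np.degrees(np.arcsin(n[2])))
for zz in(37,72,80):print(zz,(C+n*zz/1000).round(4))
# top-view side edges check: points along axis coordinate and lateral
for k in PP:
    Q=PP[k]-C;s=Q@n;l=Q@e
    for lo,hi in((-.003,.012),(.02,.06),(.064,.082)):
        w=l[(s>lo)&(s<hi)];v=PP[k][(s>lo)&(s<hi)][:,2]
        if len(w)>3:print(k,lo,hi,len(w),"lat",np.percentile(w,[2,98]).round(4),"zmax",v.max().round(4))
    print(" s range",np.percentile(s,[1,99]).round(4))
E
```

```text
scene blue top face 161 [ 0.4427 -0.1542  0.0783] x [0.416 0.469] y [-0.181 -0.128] low x [0.406 0.481] y [-0.189 -0.115]
top blue top face 200 [ 0.4406 -0.1572  0.0798] x [0.414 0.466] y [-0.182 -0.132] low x [0.403 0.476] y [-0.196 -0.119]
flange face 211 c [ 0.502  -0.2056  0.0434] r 0.04371395707130432 axis [-0.927 -0.332 -0.173] yaw -160.31546084419656 tilt -9.977404665986723
37 [ 0.4677 -0.2178  0.037 ]
72 [ 0.4353 -0.2295  0.0309]
80 [ 0.4278 -0.2321  0.0295]
scene -0.003 0.012 276 lat [-0.0372  0.0373] zmax 0.0861
scene 0.02 0.06 98 lat [-0.0207  0.0266] zmax 0.0609
scene 0.064 0.082 51 lat [-0.0213  0.028 ] zmax 0.0616
 s range [-0.0044  0.0891]
top -0.003 0.012 80 lat [-0.0367  0.0398] zmax 0.086
top 0.02 0.06 129 lat [-0.0188  0.0302] zmax 0.0608
top 0.064 0.082 75 lat [-0.0249  0.0328] zmax 0.0586
 s range [-0.0006  0.0785]
```

The blue spool and the others haven't moved. The orange one lies with its axis at yaw -160°, dipping 10°. The gap to the blue spool is too tight for the fingers across the small flange. Plan:
1. Grip it lengthwise (80 mm, opening 92 mm).
2. Carry it to the empty bench around (0.33,-0.50).
3. Tip it upright there and regrip it squarely.

```bash
python3 st.py 0.464 -0.222 0.13 19.5; python3 st.py 0.464 -0.222 0.13 -160.5|tail -1;python3 -c "
from h import *
print(r.get_obs()['q'].round(2))
z=np.load('top2.npz');uv,P=pts('top',np.ones((384,512),bool),z['d'])
k=(P[:,0]>.2)&(P[:,0]<.46)&(P[:,1]<-.36)&(P[:,1]>-.66)&(P[:,2]>.02)
H,_,_=np.histogram2d(P[k,0],P[k,1],[np.arange(.2,.47,.04),np.arange(-.66,-.35,.03)]);print(H.astype(int))
z=np.load('scene0.npz');uv,P=pts('scene',np.ones((384,512),bool),z['d'])
k=(P[:,0]>.2)&(P[:,0]<.46)&(P[:,1]<-.36)&(P[:,1]>-.66)&(P[:,2]>.012)
H,_,_=np.histogram2d(P[k,0],P[k,1],[np.arange(.2,.47,.04),np.arange(-.66,-.35,.03)]);print(H.astype(int))"
```

```text
t 7.33 p [ 0.4514 -0.4213  0.2376] tool y yaw -70.83 tz [ 0.     0.001 -1.   ] F [0.79 1.34 0.57] w 0.0923 ff 0.0
units [ 3.09 -7.36  4.32]
spin units -15.05429951952033
spin units 14.94570048047967
[ 1.15  0.44 -0.6   1.59  0.26  1.19 -0.74]
[[  0   0   0   0   0   0   0   0   0   0]
 [  0   0   0   0   0   0   0   0   0  12]
 [  0   0   0   0   0   0   0   0   1 135]
 [  0   0   0   0   0   0   0   0  63 282]
 [  0   0   0   0   0   0   0 138 204 363]
 [  0   0   0   0   0   3  12 251 698 877]]
[[0 0 0 0 0 0 0 0 0 0]
 [0 0 0 0 0 0 0 0 0 0]
 [0 0 0 0 0 0 0 0 0 0]
 [0 0 0 0 0 0 0 0 0 0]
 [0 0 0 0 0 0 0 0 0 0]
 [0 0 0 0 0 0 0 0 0 0]]
```

```bash
python3 -m jog '[[[0.3,-0.8,0],1.1],[[0.6,-1.6,0],2.2],[[1,-2.4,0],3.3],[[1.3,-3.2,0],4.4],[[1.6,-4,0],5.5],[[2,-4.8,0],6.6],[[2.3,-5.6,0],7.7],[[2.6,-6.4,0],8.8],[[3,-7,0],9.9],[[3.1,-7.3,0],10.9]]' -1 25
python3 st.py 0.464 -0.222 0.13 -160.4
```

```text
clock: 8.17
tcp_pos: [0.4658, -0.2194, 0.2383]
tcp_rot: [0.92, -0.392, 0.0, -0.001]
contact_force: [-0.1, -0.1, -0.7]
gripper_width: 0.0922
finger_force: 0.0
t 8.17 p [ 0.4658 -0.2194  0.2383] tool y yaw -136.2 tz [ 0.001  0.001 -1.   ] F [-0.07 -0.15 -0.68] w 0.0922 ff 0.0
units [0.02 0.13 4.33]
spin units 4.032583941012551
```

```bash
python3 -m jog '[[[0,0,0],1],[[0,0,0],2],[[0,0,0],3],[[0,0,0],4],[[0,0,1],4.1],[[0,0,2],4.1],[[0,0,3],4.1],[[0,0,4],4.1],[[0,0,4],4.1],[[0,0,4],4.1]]' -1 25
python3 st.py 0.464 -0.222 0.036 -160.4
```

```text
clock: 9.0
tcp_pos: [0.4638, -0.2225, 0.1373]
tcp_rot: [0.816, -0.579, -0.002, -0.0]
contact_force: [0.9, -0.3, 1.1]
gripper_width: 0.0918
finger_force: 0.0
t 9.0 p [ 0.4638 -0.2225  0.1373] tool y yaw -160.71 tz [-0.002  0.002 -1.   ] F [ 0.88 -0.32  1.05] w 0.0918 ff 0.0
units [-0.01 -0.02  4.05]
spin units -0.05170607925723895
```

```bash
python3 -m jog '[[[0,0,0.5],0],[[0,0,1],0],[[0,0,1.5],0],[[0,0,2],0],[[0,0,2.3],0],[[0,0,2.6],0],[[0,0,2.9],0],[[0,0,2.9],0]]' -1 25
python3 st.py 0.464 -0.222 0.036 -160.4
```

```text
clock: 9.67
tcp_pos: [0.4642, -0.2244, 0.065]
tcp_rot: [0.815, -0.58, -0.0, 0.0]
contact_force: [0.8, 0.1, 0.2]
gripper_width: 0.0915
finger_force: 0.0
t 9.67 p [ 0.4642 -0.2244  0.065 ] tool y yaw -160.87 tz [-0.001  0.    -1.   ] F [0.78 0.06 0.21] w 0.0915 ff 0.0
units [-0.09 -0.02  1.16]
spin units -0.07761327053983773
```

```bash
python3 -m jog '[[[0,0,0.2],0],[[0,0,0.4],0],[[0,0,0.6],0],[[0,0,0.8],0],[[0,0,1],0],[[0,0,1.15],0],[[0,0,1.15],0]]' -1 25
python3 st.py 0.464 -0.222 0.036 -160.4
```

```text
clock: 10.25
tcp_pos: [0.4637, -0.2245, 0.0358]
tcp_rot: [0.815, -0.58, -0.001, 0.0]
contact_force: [-1.5, -0.2, 0.4]
gripper_width: 0.0918
finger_force: 0.0
t 10.25 p [ 0.4637 -0.2245  0.0358] tool y yaw -160.88 tz [-0.001  0.001 -1.   ] F [-1.47 -0.17  0.42] w 0.0918 ff 0.0
units [-0.09 -0.04 -0.01]
spin units -0.08040273010818073
```

```bash
python3 -m jog '[[[0,0,0],0],[[0,0,0],0],[[0,0,0],0],[[0,0,0],0],[[0,0,0],0],[[0,0,0],0]]' 1 25
python3 -m jog '[[[0,0,-0.2],0],[[0,0,-0.4],0],[[0,0,-0.6],0],[[0,0,-0.8],0],[[0,0,-0.8],0]]' 1 25
python3 st.py
```

```text
clock: 10.75
tcp_pos: [0.4652, -0.2248, 0.0371]
tcp_rot: [0.815, -0.58, 0.001, -0.0]
contact_force: [1.2, 0.3, 0.0]
gripper_width: 0.0562
finger_force: 0.8
clock: 11.17
tcp_pos: [0.4659, -0.2252, 0.0584]
tcp_rot: [0.815, -0.58, 0.002, -0.0]
contact_force: [4.9, 0.6, 5.6]
gripper_width: 0.0235
finger_force: 3.4
t 11.17 p [ 0.4659 -0.2252  0.0584] tool y yaw -160.89 tz [ 0.003 -0.001 -1.   ] F [4.89 0.6  5.55] w 0.0235 ff 3.39
```

```bash
python3 -m jog '[[[0,0,-0.5],0],[[0,0,-1.2],0],[[0,0,-2],0],[[0,0,-3],0],[[0,0,-4],0],[[-1,0,-5],0],[[-2.5,0,-5],0],[[-4,0,-5],0],[[-5.5,0,-5],0],[[-6.5,0,-5],0]]' -1 25
python3 st.py
cat > lie.py <<'E'
from h import *
import sys
b={"scene":(185,110,275,195),"top":(275,150,365,240)};PP={}
if len(sys.argv)>1: b={"scene":tuple(map(int,sys.argv[1:5])),"top":tuple(map(int,sys.argv[5:9]))}
L=[]
for n in b:
    im,d=r.get_image(n);np.savez(n+"3.npz",im=im,d=d);h=cv2.cvtColor(im,cv2.COLOR_RGB2HSV)
    q=np.zeros(d.shape,bool);x=b[n];q[x[1]:x[3],x[0]:x[2]]=1
    uv,P=pts(n,(h[...,0]<16)&(h[...,1]>150)&(h[...,2]>40)&q,d);PP[n]=P
    uvb,B=pts(n,(h[...,0]>105)&(h[...,0]<125)&(h[...,1]>150)&q,d)
    print(n,"orange",len(P),uv.mean(0).round(1),np.percentile(P,[2,50,98],axis=0).round(3).tolist(),"blue",uvb.mean(0).round(1))
    L.append(cv2.resize(im[x[1]:x[3],x[0]:x[2],::-1],(400,400),interpolation=cv2.INTER_CUBIC))
cv2.imwrite("pics/l2.png",np.hstack(L))
P=np.vstack(list(PP.values()));P=P[P[:,2]>.004]
xy=P[:,:2];c=xy.mean(0);u=np.linalg.svd(xy-c)[2][0]
print("pca dir yaw",np.degrees(np.arctan2(u[1],u[0])))
s=(xy-c)@u
for a in np.arange(-.07,.07,.01):
    k=(s>=a)&(s<a+.01)
    if k.sum()>4:
        l=(xy[k]-c)@[-u[1],u[0]];print(a.round(2),k.sum(),"lat",np.percentile(l,[3,97]).round(3),"ztop",np.percentile(P[k,2],98).round(3))
print("c",c.round(4))
E
python3 lie.py
```

```text
clock: 12.0
tcp_pos: [0.4283, -0.1256, 0.1802]
tcp_rot: [0.815, -0.579, -0.001, 0.005]
contact_force: [-0.3, -1.0, -0.6]
gripper_width: 0.0855
finger_force: 0.0
t 12.0 p [ 0.4283 -0.1256  0.1802] tool y yaw -160.79 tz [-0.007 -0.008 -1.   ] F [-0.29 -1.03 -0.55] w 0.0855 ff 0.0
scene orange 462 [223.4 150.6] [[0.422, -0.45, 0.004], [0.483, -0.217, 0.05], [0.506, -0.176, 0.081]] blue [241.7 162.8]Traceback (most recent call last):
  File "lie.py", line 10, in <module>
    uvb,B=pts(n,(h[...,0]>105)&(h[...,0]<125)&(h[...,1]>150)&q,d)
          ~~~^^^^^^^^^^^^^^^^^^^^^^^^^^^^^^^^^^^^^^^^^^^^^^^^^^^^
  File "h.py", line 8, in pts
    v,u=np.nonzero(mask&(d>0)); o,D=rays(n,np.c_[u,v]); return np.c_[u,v],o+D*d[v,u][:,None]
                                    ~~~~^^^^^^^^^^^^^^
  File "h.py", line 5, in rays
    s=cv2.undistortPoints(np.float64(uv).reshape(-1,1,2),K,np.array([m["k1"],0,0,0.])).reshape(-1,2)
      ~~~~~~~~~~~~~~~~~~~^^^^^^^^^^^^^^^^^^^^^^^^^^^^^^^^^^^^^^^^^^^^^^^^^^^^^^^^^^^^^
cv2.error: OpenCV(4.12.0) /io/opencv/modules/calib3d/src/undistort.dispatch.cpp:347: error: (-215:Assertion failed) CV_IS_MAT(_src) && CV_IS_MAT(_dst) && (_src->rows == 1 || _src->cols == 1) && (_dst->rows == 1 || _dst->cols == 1) && _src->cols + _src->rows - 1 == _dst->rows + _dst->cols - 1 && (CV_MAT_TYPE(_src->type) == CV_32FC2 || CV_MAT_TYPE(_src->type) == CV_64FC2) && (CV_MAT_TYPE(_dst->type) == CV_32FC2 || CV_MAT_TYPE(_dst->type) == CV_64FC2) in function 'cvUndistortPointsInternal'
```

```bash
python3 -m jog '[[[1.4,0,-1],0],[[2.8,0,-2],0],[[4.2,0,-2],0],[[5.6,0,-2],0],[[7,0,-2],0],[[8.4,0,-2],0],[[9.8,0,-2],0],[[11.2,0,-2],0],[[12.5,0,-2],0],[[12.5,0,-2],0]]' -1 25
python3 st.py
python3 lie.py
```

```text
clock: 12.93
tcp_pos: [0.5299, -0.4305, 0.2298]
tcp_rot: [0.813, -0.583, -0.0, 0.007]
contact_force: [-1.6, 0.2, 0.6]
gripper_width: 0.0919
finger_force: 0.0
t 12.93 p [ 0.5299 -0.4305  0.2298] tool y yaw -161.3 tz [-0.009 -0.011 -1.   ] F [-1.55  0.16  0.56] w 0.0919 ff 0.0
scene orange 480 [223.9 150.3] [[0.416, -0.449, 0.005], [0.483, -0.218, 0.05], [0.505, -0.176, 0.08]] blue [241.7 162.7]
top orange 348 [325.  200.2] [[0.414, -0.255, 0.036], [0.458, -0.219, 0.055], [0.494, -0.182, 0.083]] blue [303.4 205.2]
pca dir yaw 87.90488213686378
-0.04 21 lat [0.022 0.04 ] ztop 0.057
-0.03 56 lat [-0.042  0.045] ztop 0.065
-0.02 109 lat [-0.042  0.049] ztop 0.076
-0.01 141 lat [-0.039  0.05 ] ztop 0.082
0.0 183 lat [-0.036  0.051] ztop 0.084
0.01 128 lat [-0.032  0.039] ztop 0.082
0.02 67 lat [-0.03   0.006] ztop 0.082
0.03 56 lat [-0.027 -0.004] ztop 0.075
0.04 39 lat [-0.02  -0.006] ztop 0.067
c [ 0.4647 -0.2221]
```

View pics/l2.png

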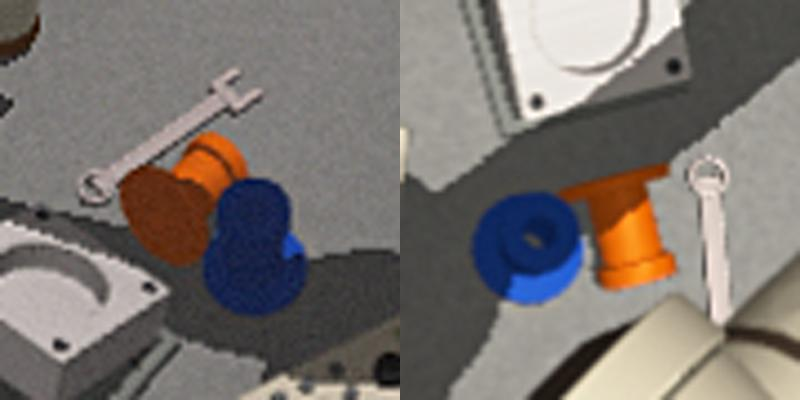

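The spool shifted about 8 mm along its axis, from (0.502, ...) to about (0.494,-0.21). It still lies the same way, flange at crop (165,210), and the blue spool and wrench haven't moved. The fingers were too high and rode over the small flange, so I refit the pose and retry the grip lower.

```bash
cat > fit.py <<'E'
from h import *
import sys
b={"scene":(185,110,275,195),"top":(275,150,365,240)};PP={}
for n in b:
    z=np.load(n+"3.npz");im,d=z["im"],z["d"];h=cv2.cvtColor(im,cv2.COLOR_RGB2HSV)
    q=np.zeros(d.shape,bool);x=b[n];q[x[1]:x[3],x[0]:x[2]]=1
    P=pts(n,(h[...,0]<16)&(h[...,1]>150)&(h[...,2]>40)&q,d)[1];PP[n]=P[(P[:,1]>-.3)]
P=PP["scene"];rng=np.random.default_rng(0);best=None
for _ in range(2000):
    a=P[rng.choice(len(P),3,False)];n=np.cross(a[1]-a[0],a[2]-a[0]);L=np.linalg.norm(n)
    if L<1e-4:continue
    n/=L
    if abs(n[2])>.5: continue
    k=np.abs((P-a[0])@n)<.0025
    if best is None or k.sum()>best.sum():best=k
S=P[best];c=S.mean(0);n=np.linalg.svd(S-c)[2][2]
n*=-np.sign(n[0]);e=np.cross([0,0,1],n);e/=np.linalg.norm(e);f=np.cross(n,e)
q=np.c_[(S-c)@e,(S-c)@f];(cx,cy),rad=cv2.minEnclosingCircle(q.astype(np.float32));C=c+e*cx+f*cy
print("face",len(S),"c",C.round(4),"r",rad,"yaw",np.degrees(np.arctan2(n[1],n[0])).round(1),"tilt",np.degrees(np.arcsin(n[2])).round(1))
for k in PP:
    Q=PP[k]-C;s=Q@n;l=Q@e
    for lo,hi in((-.003,.012),(.02,.06),(.064,.082)):
        w=l[(s>lo)&(s<hi)];print(k,lo,len(w),"lat",np.percentile(w,[2,98]).round(4))
    print(" s",np.percentile(s,[1,99]).round(4))
E
python3 fit.py
```

```text
face 212 c [ 0.4925 -0.2116  0.0427] r 0.04372340440750122 yaw -160.5 tilt -10.5
scene -0.003 267 lat [-0.0401  0.0354]
scene 0.02 99 lat [-0.0233  0.0187]
scene 0.064 54 lat [-0.0253  0.0417]
 s [-0.0041  0.078 ]
top -0.003 89 lat [-0.0378  0.0319]
top 0.02 140 lat [-0.0222  0.0204]
top 0.064 66 lat [-0.0269  0.0268]
 s [-0.0007  0.0781]
```

Better option: pinch the top of the 10 mm large flange between the fingers, clear above the barrel, blue spool and mould. Then carry the spool to free space.

```bash
python3 st.py 0.4824 -0.2152 0.13 -160.5
```

```text
t 13.03 p [ 0.5303 -0.4243  0.2301] tool y yaw -161.1 tz [-0.009 -0.007 -1.   ] F [-0.16 -0.16 -0.61] w 0.0918 ff 0.0
units [-8.55 -0.94  3.96]
spin units -0.0991911351962121
```

```bash
python3 -m jog '[[[-1.3,-0.1,0],0],[[-2.6,-0.3,0],0],[[-3.9,-0.4,0],0],[[-5.2,-0.6,0],0],[[-6.5,-0.7,0],-0.1],[[-7.8,-0.8,0.3],-0.1],[[-8.5,-0.9,1.3],-0.1],[[-8.5,-0.9,2.5],-0.1],[[-8.5,-0.9,3.6],-0.1],[[-8.5,-0.9,4],-0.1]]' -0.1 40
python3 -m jog '[[[0,0,0],0],[[0,0,0],0]]'
python3 st.py 0.4824 -0.2152 0.067 -160.5
```

```text
clock: 13.87
tcp_pos: [0.4801, -0.2113, 0.1273]
tcp_rot: [0.819, -0.574, -0.003, 0.006]
contact_force: [-0.8, 0.4, -1.0]
gripper_width: 0.0503
finger_force: 0.0
clock: 14.03
tcp_pos: [0.4829, -0.2141, 0.1308]
tcp_rot: [0.818, -0.575, -0.001, 0.006]
contact_force: [0.6, 0.4, 0.4]
gripper_width: 0.0506
finger_force: 0.0
t 14.03 p [ 0.4829 -0.2141  0.1308] tool y yaw -160.21 tz [-0.008 -0.008 -1.   ] F [0.62 0.42 0.45] w 0.0506 ff 0.0
units [0.02 0.01 2.55]
spin units 0.04770203205608917
```

```bash
python3 -m jog '[[[0,0,0.5],0],[[0,0,1],0],[[0,0,1.5],0],[[0,0,2],0],[[0,0,2.4],0],[[0,0,2.55],0],[[0,0,2.55],0]]' -0.1 40
python3 -m jog '[[[0,0,0],0],[[0,0,0],0],[[0,0,0],0],[[0,0,0],0],[[0,0,0],0],[[0,0,0],0],[[0,0,0],0],[[0,0,0],0]]' 1 40
python3 st.py
```

```text
clock: 14.62
tcp_pos: [0.4827, -0.2148, 0.0667]
tcp_rot: [0.818, -0.575, -0.001, 0.006]
contact_force: [0.1, 0.0, -0.7]
gripper_width: 0.0502
finger_force: 0.0
clock: 15.28
tcp_pos: [0.4826, -0.2146, 0.0666]
tcp_rot: [0.818, -0.575, -0.001, 0.006]
contact_force: [-0.4, 0.4, 0.7]
gripper_width: 0.0025
finger_force: 0.0
t 15.28 p [ 0.4826 -0.2146  0.0666] tool y yaw -160.19 tz [-0.008 -0.009 -1.   ] F [-0.4   0.44  0.73] w 0.0025 ff 0.0
```

```bash
python3 lie.py | head -2; python3 - <<'E'
from h import *
o=r.get_obs();p=o["tcp_pos"]
for n in("scene","top"):
    z=np.load(n+"3.npz");uv,P=pts(n,np.ones((384,512),bool),z["d"])
    k=(np.abs(P[:,:2]-p[:2])<.1).all(1)&(P[:,2]>p[2]-.01)&(P[:,2]<p[2]+.06)
    col=z["im"][uv[k][:,1],uv[k][:,0]]
    Q=P[k]-p;a=np.radians(-160.2);y=np.array([np.cos(a),np.sin(a)]);x=np.array([-y[1],y[0]])
    for zz in np.arange(-.01,.06,.01):
        g=(Q[:,2]>=zz)&(Q[:,2]<zz+.01)
        dark=(col.max(1)<60)&g
        org=g&(col[:,0]>2.0*col[:,1])&(col[:,0]>80)
        f=lambda m:(np.percentile(np.c_[Q[m][:,:2]@x,Q[m][:,:2]@y],[3,97],axis=0).round(3).tolist() if m.sum()>3 else None)
        print(n,zz.round(2),"dark",dark.sum(),f(dark),"orange",org.sum(),f(org))
E
python3 fit.py
```

```text
scene orange 416 [224.6 150.7] [[0.417, -0.45, 0.005], [0.481, -0.215, 0.05], [0.504, -0.176, 0.079]] blue [241.7 162.7]
scene -0.01 dark 13 [[-0.069, -0.077], [0.069, 0.03]] orange 56 [[-0.039, -0.011], [0.017, 0.066]]
scene 0.0 dark 10 [[-0.091, -0.061], [-0.044, 0.032]] orange 34 [[-0.032, -0.008], [0.018, 0.003]]
scene 0.01 dark 4 [[-0.097, -0.008], [-0.071, 0.009]] orange 13 [[-0.022, -0.006], [0.009, 0.005]]
scene 0.02 dark 1 None orange 1 None
scene 0.03 dark 2 None orange 1 None
scene 0.04 dark 2 None orange 0 None
scene 0.05 dark 0 None orange 0 None
top -0.01 dark 6 [[-0.043, -0.079], [0.003, -0.071]] orange 0 None
top 0.0 dark 4 [[-0.04, -0.082], [-0.001, -0.076]] orange 0 None
top 0.01 dark 0 None orange 0 None
top 0.02 dark 0 None orange 0 None
top 0.03 dark 0 None orange 0 None
top 0.04 dark 0 None orange 0 None
top 0.05 dark 0 None orange 0 NoneTraceback (most recent call last):
  File "lie.py", line 9, in <module>
    uv,P=pts(n,(h[...,0]<16)&(h[...,1]>150)&(h[...,2]>40)&q,d);PP[n]=P
         ~~~^^^^^^^^^^^^^^^^^^^^^^^^^^^^^^^^^^^^^^^^^^^^^^^^^^
  File "h.py", line 8,
[... 1275 characters left out ...]
y", line 5, in rays
    s=cv2.undistortPoints(np.float64(uv).reshape(-1,1,2),K,np.array([m["k1"],0,0,0.])).reshape(-1,2)
      ~~~~~~~~~~~~~~~~~~~^^^^^^^^^^^^^^^^^^^^^^^^^^^^^^^^^^^^^^^^^^^^^^^^^^^^^^^^^^^^^
cv2.error: OpenCV(4.12.0) /io/opencv/modules/calib3d/src/undistort.dispatch.cpp:347: error: (-215:Assertion failed) CV_IS_MAT(_src) && CV_IS_MAT(_dst) && (_src->rows == 1 || _src->cols == 1) && (_dst->rows == 1 || _dst->cols == 1) && _src->cols + _src->rows - 1 == _dst->rows + _dst->cols - 1 && (CV_MAT_TYPE(_src->type) == CV_32FC2 || CV_MAT_TYPE(_src->type) == CV_64FC2) && (CV_MAT_TYPE(_dst->type) == CV_32FC2 || CV_MAT_TYPE(_dst->type) == CV_64FC2) in function 'cvUndistortPointsInternal'
```

```bash
python3 - <<'E'
from h import *
im,d=r.get_image("scene");a=cv2.resize(im[95:195,160:270,::-1],(660,600),interpolation=cv2.INTER_CUBIC)
p=r.get_obs()["tcp_pos"];m=r.camera_model("scene");E=np.linalg.inv(m["extrinsics"]);c=E[:3,:3]@p+E[:3,3];s=np.array([c[0],-c[1]])/-c[2];s=s*(1+m["k1"]*(s@s));K=np.array(m["K"]);u=K[:2,:2]@s+K[:2,2];print("tcp px",u,"crop",(u-[160,95])*6, "depth there",d[int(u[1]),int(u[0])],-c[2])
cv2.circle(a,tuple(((u-[160,95])*6).astype(int)),4,(0,255,0),1)
cv2.imwrite("pics/n1.png",a)
E
```

```text
tcp px [222.41983387 150.01358959] crop [374.5190032  330.08153751] depth there 1.4222289 1.4267885700077887
```

View pics/n1.png

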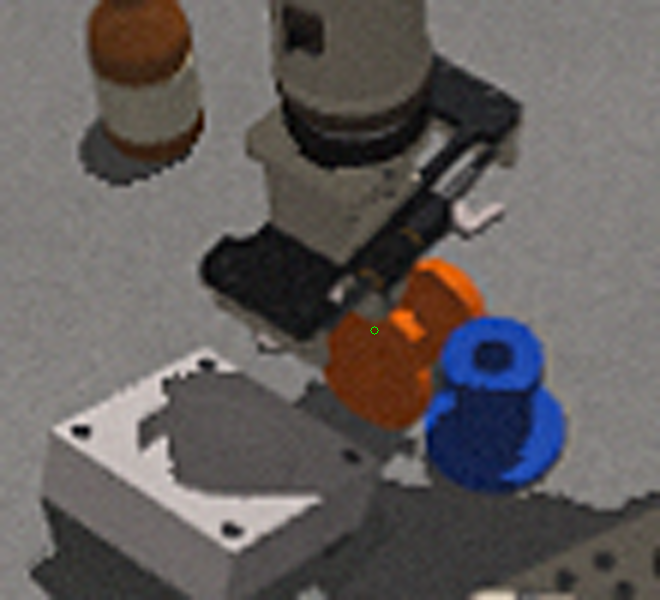

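The last picture shows the spool still lying there, flange face at crop (370,370). The fingers are shut just above and behind the rim at (370,300), so the pinch slipped off and the pads must be slippery. The spool is now further from the blue one. Next I take it across the small flange's rim with the full 60 N grip. Back off and measure again by numbers.

```bash
python3 -m jog '[[[0,0,-1],0],[[0,0,-2.4],0],[[0,0,-4],0],[[1.2,0,-5],-1],[[2.6,0,-6],-2],[[4,0,-6],-3],[[5.4,0,-6],-4],[[6.8,0,-6],-5],[[8,0,-6],-6],[[8,0,-6],-7]]' - 60
python3 -m jog '[[[0,0,0],-1],[[0,0,0],-2],[[0,0,0],-3],[[0,0,0],-4],[[0,0,0],-5],[[0,0,0],-6],[[0,0,0],-7],[[0,0,0],-8],[[0,0,0],-8]]' -0.5 60
python3 lie.py|head -2; python3 fit.py
```

```text
clock: 16.27
tcp_pos: [0.5505, -0.4089, 0.2167]
tcp_rot: [0.97, -0.244, -0.003, 0.007]
contact_force: [-0.6, -0.7, -0.4]
gripper_width: 0.0
finger_force: 0.0
clock: 17.02
tcp_pos: [0.5512, -0.4014, 0.2173]
tcp_rot: [0.985, 0.174, -0.005, 0.003]
contact_force: [-0.5, -0.4, -1.2]
gripper_width: 0.0559
finger_force: 0.0
scene orange 480 [224.  150.5] [[0.416, -0.447, 0.005], [0.482, -0.218, 0.05], [0.505, -0.176, 0.08]] blue [241.8 162.7]
top orange 367 [325.2 200. ] [[0.414, -0.256, 0.033], [0.458, -0.221, 0.055], [0.496, -0.183, 0.083]] blue [303.4 205.2]
face 199 c [ 0.4926 -0.2116  0.0428] r 0.04368913918733597 yaw -160.4 tilt -10.5
scene -0.003 268 lat [-0.04    0.0347]
scene 0.02 93 lat [-0.0237  0.0238]
scene 0.064 56 lat [-0.0279  0.0273]
 s [-0.0036  0.0778]
top -0.003 93 lat [-0.0381  0.0372]
top 0.02 159 lat [-0.0217  0.0197]
top 0.064 64 lat [-0.0266  0.0267]
 s [-0.0007  0.0779]
```

The spool didn't move at all, so the closed fingers never reached the flange. All three failures fit fingertips that sit higher than the reported TCP. I'll check that with the depth images.

```bash
python3 - <<'E'
from h import *
from scipy.spatial.transform import Rotation as Ro
o=r.get_obs();p=o["tcp_pos"];R=Ro.from_quat(o["tcp_rot"]).as_matrix();print(p,o["gripper_width"])
for n in("scene","top"):
    im,d=r.get_image(n);uv,P=pts(n,np.ones((384,512),bool),d);Q=(P-p)@R
    k=(np.abs(Q[:,0])<.05)&(np.abs(Q[:,1])<.11)&(Q[:,2]<.06)&(Q[:,2]>-.12)
    Q=Q[k];print(n,len(Q))
    for z in np.arange(.055,-.1,-.005):
        g=Q[(Q[:,2]<=z)&(Q[:,2]>z-.005)]
        if len(g):print(z.round(3),len(g),"x",np.percentile(g[:,0],[5,95]).round(3),"y",np.percentile(g[:,1],[5,50,95]).round(3))
E
```

```text
[ 0.55128108 -0.40153344  0.21738707] 0.06393399037743716
scene 493
-0.02 2 x [0.006 0.007] y [0.035 0.037 0.039]
-0.025 6 x [-0.008  0.007] y [0.03  0.034 0.035]
-0.03 11 x [-0.006  0.012] y [-0.04   0.032  0.039]
-0.035 14 x [-0.007  0.012] y [-0.048  0.034  0.04 ]
-0.04 13 x [-0.009  0.013] y [-0.048  0.032  0.041]
-0.045 19 x [-0.004  0.013] y [-0.048  0.032  0.043]
-0.05 10 x [-0.002  0.012] y [-0.043  0.034  0.047]
-0.055 10 x [-0.005  0.013] y [-0.045  0.033  0.045]
-0.06 10 x [0.006 0.012] y [-0.045  0.033  0.046]
-0.065 6 x [-0.005  0.012] y [-0.025  0.035  0.037]
-0.07 5 x [-0.006  0.013] y [0.031 0.037 0.047]
-0.075 2 x [-0.002  0.002] y [0.034 0.035 0.035]
-0.08 2 x [0.002 0.006] y [0.035 0.035 0.035]
-0.085 6 x [0.006 0.027] y [-0.084  0.032  0.035]
-0.09 30 x [-0.03   0.035] y [-0.086 -0.084  0.081]
-0.095 42 x [-0.025  0.037] y [-0.087 -0.05   0.08 ]
top 141
-0.09 14 x [-0.028  0.026] y [-0.086 -0.085 -0.084]
-0.095 16 x [-0.037  0.029] y [-0.086 -0.085 -0.078]
```

Confirmed: the fingertips are 20 mm behind the reported TCP, so the first grip was only on the tips. From here I aim the reported TCP 40 mm below the wanted grasp point. Now go to the small flange, across its rim.

```bash
python3 st.py 0.425 -0.2357 0.10 -70.4
```

```text
t 17.22 p [ 0.5514 -0.4015  0.2175] tool y yaw -70.35 tz [-0.008 -0.008 -1.   ] F [-0.3  -0.56 -0.45] w 0.0679 ff 0.0
units [-2.48 -7.97  4.68]
spin units 0.008229314183113937
```

```bash
python3 -m jog '[[[-0.4,-1.3,0],0],[[-0.8,-2.6,0],0],[[-1.2,-3.9,0],0],[[-1.6,-5.2,0],0],[[-2,-6.5,0],0],[[-2.4,-7.6,0.8],0],[[-2.5,-8,2],0],[[-2.5,-8,3.4],0],[[-2.5,-8,4.7],0],[[-2.5,-8,4.7],0]]' -0.5 60
python3 -m jog '[[[0,0,0],0]]'
python3 st.py 0.425 -0.2357 0.001 -70.4
```

```text
clock: 18.05
tcp_pos: [0.4196, -0.2331, 0.0948]
tcp_rot: [0.985, 0.171, -0.008, 0.001]
contact_force: [-1.3, 0.6, -0.1]
gripper_width: 0.0689
finger_force: 0.0
clock: 18.13
tcp_pos: [0.4228, -0.2348, 0.0989]
tcp_rot: [0.985, 0.171, -0.006, 0.002]
contact_force: [0.0, -0.1, 0.7]
gripper_width: 0.0691
finger_force: 0.0
t 18.13 p [ 0.4228 -0.2348  0.0989] tool y yaw -70.26 tz [-0.011 -0.007 -1.   ] F [ 0.03 -0.12  0.67] w 0.0691 ff 0.0
units [0.12 0.05 3.91]
spin units 0.023418523043484168
```

```bash
python3 -m jog '[[[0,0,0.6],0],[[0,0,1.2],0],[[0,0,1.8],0],[[0,0,2.4],0],[[0,0,2.8],0],[[0,0,2.9],0]]' -0.5 60
python3 st.py 0.425 -0.2357 0.001 -70.4
```

```text
clock: 18.63
tcp_pos: [0.4241, -0.2366, 0.0275]
tcp_rot: [0.985, 0.172, -0.004, 0.004]
contact_force: [-0.8, -0.2, -0.2]
gripper_width: 0.0689
finger_force: 0.0
t 18.63 p [ 0.4241 -0.2366  0.0275] tool y yaw -70.24 tz [-0.007 -0.009 -1.   ] F [-0.76 -0.23 -0.19] w 0.0689 ff 0.0
units [ 0.05 -0.03  1.06]
spin units 0.026745786938607335
```

```bash
python3 -m jog '[[[0,0,0.2],0],[[0,0,0.4],0],[[0,0,0.6],0],[[0,0,0.8],0],[[0,0,0.95],0],[[0,0,0.95],0]]' -0.5 60
python3 st.py 0.425 -0.2357 0.001 -70.4
```

```text
clock: 19.13
tcp_pos: [0.4227, -0.236, 0.0027]
tcp_rot: [0.985, 0.172, -0.005, 0.003]
contact_force: [0.2, 0.1, 0.1]
gripper_width: 0.0691
finger_force: 0.0
t 19.13 p [ 0.4227 -0.236   0.0027] tool y yaw -70.19 tz [-0.009 -0.008 -1.   ] F [0.24 0.06 0.13] w 0.0691 ff 0.0
units [0.09 0.02 0.07]
spin units 0.03429806660501337
```

```bash
python3 -m jog '[[[0.1,0,0.1],0],[[0.1,0,0.1],0],[[0.1,0,0.1],0],[[0.1,0,0.1],0],[[0.1,0,0.1],0],[[0.1,0,0.1],0]]' 1 55
python3 st.py
```

```text
clock: 19.63
tcp_pos: [0.4257, -0.2354, 0.001]
tcp_rot: [0.985, 0.172, -0.004, 0.004]
contact_force: [1.0, 0.3, -0.8]
gripper_width: 0.0574
finger_force: 55.0
t 19.63 p [ 0.4257 -0.2354  0.001 ] tool y yaw -70.19 tz [-0.007 -0.008 -1.   ] F [ 1.02  0.28 -0.78] w 0.0574 ff 55.0
```

```bash
python3 -m jog '[[[0,0,-0.3],0],[[0,0,-0.7],0],[[0,0,-1.1],0],[[0,0,-1.6],0],[[0,0,-2.2],0],[[0,0,-2.8],0],[[0,0,-3.4],0],[[0,0,-4],0],[[0,0,-4],0]]' 1 55
python3 st.py; cat > lean2.py <<'E'
from h import *
from scipy.spatial.transform import Rotation as Ro
im,d=r.get_image("scene");o=r.get_obs();p=o["tcp_pos"];R=Ro.from_quat(o["tcp_rot"]).as_matrix()
g=p-R[:,2]*.040  # grasp point
h=cv2.cvtColor(im,cv2.COLOR_RGB2HSV);m=(h[...,0]<16)&(h[...,1]>150)&(h[...,2]>35)
uv,P=pts("scene",m,d);Q=(P-g)@R;Q=Q[(np.abs(Q)<[.13,.06,.13]).all(1)]
print("n",len(Q),"pct x,y,z",np.percentile(Q,[2,50,98],axis=0).round(3).tolist())
rng=np.random.default_rng(0);C=[]
far=Q[np.linalg.norm(Q[:,[0,2]],axis=1)>.035]
best=None
for _ in range(1500):
    a=far[rng.choice(len(far),3,False)];n=np.cross(a[1]-a[0],a[2]-a[0]);L=np.linalg.norm(n)
    if L<1e-4: continue
    n/=L
    if abs(n[1])>.25: continue
    k=np.abs((far-a[0])@n)<.002
    if best is None or k.sum()>best.sum(): best=k
S=far[best];c=S.mean(0);n=np.linalg.svd(S-c)[2][2];n*=-np.sign(n@c)
print("plane",best.sum(),"/",len(far),"dist from grip",abs(c@n).round(4),"lean deg (x)",np.degrees(np.arctan2(n[0],-n[2])).round(1),"y",n[1].round(3),"low z rel",Q[:,2].max().round(3),"Fz",o["contact_force"][2].round(2),"w",o["gripper_width"].round(4))
E
python3 lean2.py
```

```text
clock: 20.38
tcp_pos: [0.4287, -0.2358, 0.1047]
tcp_rot: [0.985, 0.172, -0.002, 0.005]
contact_force: [0.4, -1.0, -3.0]
gripper_width: 0.0573
finger_force: 55.0
t 20.38 p [ 0.4287 -0.2358  0.1047] tool y yaw -70.2 tz [-0.002 -0.011 -1.   ] F [ 0.37 -1.03 -3.02] w 0.0573 ff 55.0
n 490 pct x,y,z [[0.004, -0.038, -0.041], [0.066, -0.004, -0.009], [0.078, 0.036, 0.031]]Traceback (most recent call last):
  File "lean2.py", line 19, in <module>
    print("plane",best.sum(),"/",len(far),"dist from grip",abs(c@n).round(4),"lean deg (x)",np.degrees(np.arctan2(n[0],-n[2])).round(1),"y",n[1].round(3),"low z rel",Q[:,2].max().round(3),"Fz",o["contact_force"][2].round(2),"w",o["gripper_width"].round(4))
                                                                                                                                                                                                                                    ^^^^^^^^^^^^^^^^^^^^^^^^
AttributeError: 'float' object has no attribute 'round'
```

The spool is held firmly across the rim, nearly horizontal (w = 57.3 mm, Fz = -3 N). Raise it, then carry it to the free bench area.

```bash
sed -i 's/o\["gripper_width"\].round(4)/round(o["gripper_width"],4)/;s/o\["contact_force"\]\[2\].round(2)/round(float(o["contact_force"][2]),2)/' lean2.py
python3 -m jog '[[[0,0,-1],0],[[0,0,-2.2],0],[[0,0,-3.4],0],[[-0.5,0.5,-4.4],0],[[-1.3,1.3,-4.6],0],[[-2.2,2.2,-4.6],0],[[-3.1,3.1,-4.6],0],[[-4,4,-4.6],0],[[-4.9,4.9,-4.6],0],[[-5.8,5.7,-4.6],0]]' 1 55
python3 -m jog '[[[-0.9,0.9,0],0],[[-1.8,1.8,0.3],0],[[-2.6,2.5,1],0],[[-2.6,2.5,2],0],[[-2.6,2.5,3.2],0],[[-2.6,2.5,4.4],0],[[-2.6,2.5,5.6],0],[[-2.6,2.5,6],0],[[-2.6,2.5,6],0]]' 1 55
python3 st.py; python3 lean2.py
```

```text
clock: 21.27
tcp_pos: [0.3377, -0.418, 0.2173]
tcp_rot: [0.985, 0.172, -0.005, 0.003]
contact_force: [0.2, 0.2, -2.3]
gripper_width: 0.0571
finger_force: 55.0
clock: 22.02
tcp_pos: [0.296, -0.4959, 0.0654]
tcp_rot: [0.985, 0.172, -0.006, 0.0]
contact_force: [0.3, -0.3, -2.4]
gripper_width: 0.0578
finger_force: 55.0
t 22.02 p [ 0.296  -0.4959  0.0654] tool y yaw -70.19 tz [-0.012 -0.002 -1.   ] F [ 0.34 -0.33 -2.41] w 0.0578 ff 55.0
n 410 pct x,y,z [[0.002, -0.041, -0.037], [0.066, -0.008, -0.003], [0.078, 0.033, 0.038]]
plane 147 / 308 dist from grip 0.0695 lean deg (x) -101.5 y -0.006 low z rel 0.11 Fz -1.99 w 0.0571
```

```bash

python3 -m jog '[[[0,0,0.3],0],[[0,0,0.6],0],[[0,0,0.6],0]]' 1 40; python3 lean2.py
python3 -m jog '[[[0,0,0],0],[[0,0,0],0]]' 1 30; python3 lean2.py
```

```text
clock: 22.32
tcp_pos: [0.2981, -0.4991, 0.0541]
tcp_rot: [0.985, 0.172, -0.004, 0.004]
contact_force: [-0.1, 0.4, -1.7]
gripper_width: 0.0575
finger_force: 40.0
n 403 pct x,y,z [[0.002, -0.039, -0.038], [0.066, -0.006, -0.006], [0.078, 0.034, 0.037]]
plane 148 / 301 dist from grip 0.0706 lean deg (x) -98.6 y 0.006 low z rel 0.099 Fz -1.54 w 0.0576
clock: 22.53
tcp_pos: [0.2983, -0.4995, 0.0549]
tcp_rot: [0.985, 0.172, -0.004, 0.004]
contact_force: [0.3, -0.0, -1.6]
gripper_width: 0.0578
finger_force: 30.0
n 400 pct x,y,z [[0.004, -0.038, -0.039], [0.067, -0.007, -0.007], [0.078, 0.034, 0.036]]
plane 142 / 301 dist from grip 0.071 lean deg (x) -99.9 y 0.004 low z rel 0.092 Fz -2.16 w 0.0579
```

```bash

python3 -m jog '[[[0,0,0],0],[[0,0,0],0],[[0,0,0],0]]' 1 24; python3 lean2.py
```

```text
clock: 22.83
tcp_pos: [0.298, -0.4991, 0.0543]
tcp_rot: [0.985, 0.172, -0.004, 0.004]
contact_force: [0.7, 0.7, -1.9]
gripper_width: 0.0581
finger_force: 24.0
n 406 pct x,y,z [[0.002, -0.039, -0.039], [0.067, -0.006, -0.007], [0.078, 0.035, 0.038]]
plane 144 / 303 dist from grip 0.07 lean deg (x) -98.1 y -0.005 low z rel 0.097 Fz -2.58 w 0.0581
```

```bash

python3 -m jog '[[[0,0,0],0],[[0,0,0],0],[[0,0,0],0]]' 1 18; python3 lean2.py
```

```text
clock: 23.13
tcp_pos: [0.2979, -0.499, 0.0541]
tcp_rot: [0.985, 0.172, -0.004, 0.003]
contact_force: [-0.8, 1.0, -1.2]
gripper_width: 0.0585
finger_force: 18.0
n 401 pct x,y,z [[0.001, -0.039, -0.038], [0.067, -0.006, -0.006], [0.078, 0.034, 0.036]]
plane 153 / 300 dist from grip 0.071 lean deg (x) -98.6 y 0.018 low z rel 0.099 Fz -2.53 w 0.0584
```

```bash

python3 -m jog '[[[0,0,0],0],[[0,0,0],0],[[0,0,0],0]]' 1 13; python3 lean2.py
```

```text
clock: 23.43
tcp_pos: [0.2979, -0.499, 0.0541]
tcp_rot: [0.985, 0.172, -0.004, 0.004]
contact_force: [0.5, 0.3, -2.6]
gripper_width: 0.0585
finger_force: 13.0
n 404 pct x,y,z [[0.003, -0.039, -0.038], [0.067, -0.006, -0.007], [0.078, 0.035, 0.036]]
plane 143 / 300 dist from grip 0.0716 lean deg (x) -97.9 y 0.008 low z rel 0.095 Fz -1.74 w 0.0582
```

```bash

python3 -m jog '[[[0,0,0],0],[[0,0,0],0],[[0,0,0],0]]' 1 9; python3 lean2.py
```

```text
clock: 23.73
tcp_pos: [0.298, -0.4994, 0.0546]
tcp_rot: [0.985, 0.172, -0.004, 0.004]
contact_force: [-1.4, 1.8, 6.8]
gripper_width: 0.0584
finger_force: 9.0
n 319 pct x,y,z [[-0.012, -0.039, -0.006], [0.033, -0.009, 0.033], [0.073, 0.031, 0.076]]
plane 52 / 204 dist from grip 0.0143 lean deg (x) -124.7 y 0.235 low z rel 0.098 Fz 4.68 w 0.0586
```

```bash

python3 -m jog '[[[0,0,0],0],[[0,0,0],0]]' 1 7; python3 lean2.py
```

```text
clock: 23.95
tcp_pos: [0.2979, -0.4995, 0.0548]
tcp_rot: [0.985, 0.172, -0.004, 0.004]
contact_force: [-1.4, 0.7, 5.1]
gripper_width: 0.0582
finger_force: 7.0
n 322 pct x,y,z [[-0.013, -0.038, -0.008], [0.034, -0.01, 0.033], [0.073, 0.035, 0.077]]
plane 51 / 211 dist from grip 0.0733 lean deg (x) -35.1 y 0.018 low z rel 0.1 Fz 5.98 w 0.0584
```

It swung to a 35° lean and now rests against the bench edge. Raise it a little so it swings past 30°, then press it flat.

```bash

python3 -m jog '[[[0,0,-0.2],0],[[0,0,-0.4],0],[[0,0,-0.5],0],[[0,0,-0.5],0]]' 1 8; python3 lean2.py
```

```text
clock: 24.33
tcp_pos: [0.2982, -0.4994, 0.0672]
tcp_rot: [0.985, 0.172, -0.004, 0.004]
contact_force: [0.1, -0.4, -1.3]
gripper_width: 0.0585
finger_force: 8.0
n 372 pct x,y,z [[-0.035, -0.038, 0.004], [0.013, -0.009, 0.063], [0.038, 0.034, 0.085]]
plane 84 / 252 dist from grip 0.0781 lean deg (x) -1.5 y 0.036 low z rel 0.112 Fz -1.96 w 0.058
```

Upright now (lean ≈ 1.5°). Set it down on the bench and regrip squarely at the proper height.

```bash

python3 -m jog '[[[0,0,0],0],[[0,0,0.2],0],[[0,0,0.4],0],[[0,0,0.6],0],[[0,0,0.7],0]]' 1 14; python3 lean2.py
```

```text
clock: 24.8
tcp_pos: [0.2976, -0.4984, 0.0479]
tcp_rot: [0.985, 0.172, -0.005, 0.003]
contact_force: [3.6, 1.9, 7.8]
gripper_width: 0.0584
finger_force: 14.0
n 369 pct x,y,z [[-0.031, -0.039, 0.004], [0.014, -0.01, 0.062], [0.039, 0.037, 0.086]]
plane 80 / 247 dist from grip 0.0775 lean deg (x) -0.4 y -0.047 low z rel 0.095 Fz -2.48 w 0.0579
```

```bash

python3 -m jog '[[[0,0,0.1],0],[[0,0,0.2],0]]' 1 14;python3 -m jog '[[[0,0,0.1],0],[[0,0,0.2],0]]' 1 14; python3 lean2.py
```

```text
clock: 25.02
tcp_pos: [0.3007, -0.4987, 0.0457]
tcp_rot: [0.985, 0.173, -0.003, 0.004]
contact_force: [-0.4, 7.7, 21.6]
gripper_width: 0.058
finger_force: 14.1
clock: 25.18
tcp_pos: [0.3, -0.4991, 0.0419]
tcp_rot: [0.985, 0.173, -0.003, 0.004]
contact_force: [-0.8, 8.4, 22.7]
gripper_width: 0.058
finger_force: 14.0
n 365 pct x,y,z [[-0.031, -0.039, -0.001], [0.014, -0.01, 0.06], [0.038, 0.034, 0.081]]
plane 81 / 236 dist from grip 0.0718 lean deg (x) -0.3 y 0.016 low z rel 0.087 Fz 17.69 w 0.0583
```

```bash

python3 -m jog '[[[0,0,-0.1],0],[[0,0,-0.1],0],[[0,0,0],0],[[0,0,0.2],0],[[0,0,0.3],0],[[0,0,0.3],0]]' -0.4 45; python3 st.py; python3 lean2.py
```

```text
clock: 25.73
tcp_pos: [0.297, -0.4984, 0.0302]
tcp_rot: [0.985, 0.172, -0.005, 0.003]
contact_force: [-0.0, -0.6, -0.3]
gripper_width: 0.0641
finger_force: 0.0
t 25.73 p [ 0.297  -0.4984  0.0302] tool y yaw -70.2 tz [-0.009 -0.007 -1.   ] F [-0.02 -0.63 -0.31] w 0.0641 ff 0.0
n 359 pct x,y,z [[-0.021, -0.039, -0.011], [0.017, -0.01, 0.046], [0.04, 0.035, 0.068]]
plane 79 / 212 dist from grip 0.0615 lean deg (x) -3.2 y 0.024 low z rel 0.079 Fz -0.02 w 0.0642
```

```bash

python3 -m jog '[[[0.1,0,0],0],[[0.1,0,0],0],[[0.1,0,0],0],[[0.1,0,0],0],[[0.1,0,0],0]]' 1 45; python3 -m jog '[[[0,0,-0.5],0],[[0,0,-1.3],0],[[0,0,-2.3],0],[[0,0,-3.6],0],[[0,0,-5],0],[[0,0,-6.4],0],[[0,0,-7.6],0],[[0,0,-8],0],[[0,0,-8],0]]' 1 45
python3 lean2.py; python3 st.py 0.6203 0.1993 0.23
```

```text
clock: 26.2
tcp_pos: [0.3, -0.4982, 0.0314]
tcp_rot: [0.985, 0.172, -0.005, 0.003]
contact_force: [-0.4, -0.5, -2.0]
gripper_width: 0.0577
finger_force: 45.0
clock: 26.95
tcp_pos: [0.3028, -0.4986, 0.2358]
tcp_rot: [0.985, 0.172, -0.003, 0.007]
contact_force: [-0.8, -0.1, -1.9]
gripper_width: 0.0578
finger_force: 45.0
n 449 pct x,y,z [[-0.03, -0.037, -0.015], [0.015, -0.01, 0.041], [0.039, 0.035, 0.066]]
plane 110 / 260 dist from grip 0.0597 lean deg (x) -1.3 y 0.007 low z rel 0.069 Fz -3.76 w 0.0574
t 27.0 p [ 0.3019 -0.4972  0.2329] tool y yaw -70.19 tz [-0.006 -0.011 -1.   ] F [ 0.79 -0.52 -3.76] w 0.0574 ff 45.0
units [ 21.42 -21.9   -0.26]
```

```bash

python3 -m jog '[[[0.5,-0.5,0],0],[[1.3,-1.3,0],0],[[2.2,-2.2,0],0],[[3.1,-3.1,0],0],[[4,-4.1,0],0],[[4.9,-5,0],0],[[5.8,-5.9,0],0],[[6.7,-6.8,0],0],[[7.6,-7.8,0],0],[[8.5,-8.7,0],0]]' 1 45
python3 -m jog '[[[0.9,-0.9,0],0],[[1.8,-1.8,0],0],[[2.7,-2.8,0],0],[[3.6,-3.7,0],0],[[4.5,-4.6,0],0],[[5.4,-5.5,0],0],[[6.3,-6.4,0],0],[[7.2,-7.3,0],0],[[8.1,-8.2,0],0],[[8.6,-8.7,0],0]]' 1 45
python3 st.py 0.6203 0.1993 0.23
```

```text
clock: 27.83
tcp_pos: [0.4263, -0.2174, 0.2256]
tcp_rot: [0.985, 0.172, -0.006, 0.002]
contact_force: [0.2, -0.3, -1.8]
gripper_width: 0.0577
finger_force: 45.0
clock: 28.67
tcp_pos: [0.5554, 0.0619, 0.222]
tcp_rot: [0.985, 0.174, -0.006, 0.002]
contact_force: [0.4, 0.6, -1.8]
gripper_width: 0.0576
finger_force: 45.0
t 28.67 p [0.5554 0.0619 0.222 ] tool y yaw -69.96 tz [-0.012 -0.006 -1.   ] F [ 0.39  0.62 -1.79] w 0.0576 ff 45.0
units [ 4.32 -4.27 -0.39]
```

```bash

python3 -m jog '[[[0.9,-0.9,0],0],[[1.8,-1.8,0],0],[[2.7,-2.7,0],0],[[3.5,-3.5,0],0],[[4.1,-4.1,0],0],[[4.3,-4.2,0],0],[[4.3,-4.2,0],0],[[4.3,-4.2,0],0]]' 1 45
python3 st.py 0.6203 0.1993 0.23
cat > ctr.py <<'E'
from h import *
from scipy.optimize import least_squares
o=r.get_obs();p=o["tcp_pos"]
for n in("scene","top"):
    im,d=r.get_image(n);h=cv2.cvtColor(im,cv2.COLOR_RGB2HSV);m=(h[...,0]<16)&(h[...,1]>150)&(h[...,2]>35)
    uv,P=pts(n,m,d);P=P[(np.abs(P[:,:2]-p[:2])<.06).all(1)&(P[:,2]>p[2]-.08)]
    if len(P)<20: print(n,len(P));continue
    zb=np.percentile(P[:,2],1)
    print(n,len(P),"z lo/hi",np.percentile(P[:,2],[1,99]).round(4),"bbox mid",((np.percentile(P,1,axis=0)+np.percentile(P,99,axis=0))/2)[:2].round(4))
    B=P[(P[:,2]>zb+.018)&(P[:,2]<zb+.055)];B=B[np.linalg.norm(B[:,:2]-p[:2],axis=1)<.034]
    if len(B)>15:
        f=least_squares(lambda c:np.linalg.norm(B[:,:2]-c,axis=1)-.023,p[:2],loss="soft_l1",f_scale=.002).x
        print("  barrel axis",f.round(4),len(B))
print("tcp",p.round(4))
E
python3 ctr.py; python3 lean2.py
```

```text
clock: 29.33
tcp_pos: [0.6206, 0.1914, 0.2207]
tcp_rot: [0.985, 0.172, -0.007, 0.004]
contact_force: [0.1, -0.9, -3.1]
gripper_width: 0.0577
finger_force: 45.0
t 29.33 p [0.6206 0.1914 0.2207] tool y yaw -70.19 tz [-0.012 -0.01  -1.   ] F [ 0.15 -0.87 -3.12] w 0.0577 ff 45.0
units [ 0.09 -0.3  -0.38]
scene 523 z lo/hi [0.1938 0.3262] bbox mid [0.631  0.1958]
  barrel axis [0.6196 0.1917] 66
top 0
tcp [0.6206 0.1914 0.2207]
n 531 pct x,y,z [[-0.01, -0.041, -0.061], [0.019, -0.005, 0.06], [0.038, 0.035, 0.067]]
plane 195 / 369 dist from grip 0.0626 lean deg (x) -0.4 y 0.013 low z rel 0.075 Fz -1.9 w 0.0576
```

```bash

python3 -m jog '[[[0.1,-0.2,0.3],0],[[0.1,-0.3,0.8],0],[[0.1,-0.3,1.3],0],[[0.1,-0.3,1.8],0],[[0.1,-0.3,2.3],0],[[0.1,-0.3,2.6],0],[[0.1,-0.3,2.6],0],[[0.1,-0.3,2.6],0]]' 1 45
python3 st.py 0.6213 0.199 0.10;python3 ctr.py
```

```text
clock: 30.15
tcp_pos: [0.6208, 0.1997, 0.1573]
tcp_rot: [0.985, 0.172, -0.005, 0.004]
contact_force: [-0.1, -0.0, -2.5]
gripper_width: 0.0579
finger_force: 45.0
t 30.15 p [0.6208 0.1997 0.1573] tool y yaw -70.2 tz [-0.009 -0.009 -1.   ] F [-0.11 -0.   -2.53] w 0.0579 ff 45.0
units [0.03 0.02 2.29]
scene 442 z lo/hi [0.1298 0.2735] bbox mid [0.6326 0.2024]
  barrel axis [0.6194 0.2007] 60
top 0
tcp [0.6208 0.1997 0.1573]
```

```bash

python3 -m jog '[[[0,0,0.15],0],[[0,0,0.3],0],[[0,0,0.5],0],[[0,0,0.7],0],[[0,0,0.9],0],[[0,0,1.1],0],[[0,0,1.1],0]]' 1 45
python3 st.py
```

```text
clock: 30.83
tcp_pos: [0.6201, 0.1993, 0.1291]
tcp_rot: [0.985, 0.172, -0.006, 0.004]
contact_force: [-0.1, 0.1, -2.8]
gripper_width: 0.0578
finger_force: 45.0
t 30.83 p [0.6201 0.1993 0.1291] tool y yaw -70.19 tz [-0.01  -0.009 -1.   ] F [-0.09  0.11 -2.75] w 0.0578 ff 45.0
```

```bash

python3 -m jog '[[[0,0,0.15],0],[[0,0,0.3],0],[[0,0,0.45],0],[[0,0,0.6],0],[[0,0,0.75],0],[[0,0,0.9],0],[[0,0,1],0],[[0,0,1],0]]' 1 45
python3 st.py
```

```text
clock: 31.5
tcp_pos: [0.6203, 0.1993, 0.1049]
tcp_rot: [0.985, 0.172, -0.005, 0.004]
contact_force: [0.2, 0.3, -2.7]
gripper_width: 0.0575
finger_force: 45.0
t 31.5 p [0.6203 0.1993 0.1049] tool y yaw -70.19 tz [-0.009 -0.009 -1.   ] F [ 0.25  0.33 -2.66] w 0.0575 ff 45.0
```

```bash

python3 -m jog '[[[0,0,0.12],0],[[0,0,0.24],0],[[0,0,0.36],0],[[0,0,0.48],0],[[0,0,0.6],0],[[0,0,0.7],0],[[0,0,0.75],0],[[0,0,0.75],0]]' 1 45
python3 st.py
```

```text
clock: 32.17
tcp_pos: [0.6205, 0.1992, 0.0865]
tcp_rot: [0.985, 0.172, -0.005, 0.004]
contact_force: [0.4, 0.6, -1.9]
gripper_width: 0.0579
finger_force: 45.0
t 32.17 p [0.6205 0.1992 0.0865] tool y yaw -70.19 tz [-0.008 -0.009 -1.   ] F [ 0.44  0.64 -1.88] w 0.0579 ff 45.0
```

```bash

python3 -m jog '[[[0,0,0.06],0],[[0,0,0.12],0],[[0,0,0.16],0],[[0,0,0.16],0]]' 1 45
python3 st.py
```

```text
clock: 32.5
tcp_pos: [0.6206, 0.1993, 0.0828]
tcp_rot: [0.985, 0.172, -0.005, 0.004]
contact_force: [-0.5, -0.7, -2.9]
gripper_width: 0.0575
finger_force: 45.0
t 32.5 p [0.6206 0.1993 0.0828] tool y yaw -70.19 tz [-0.008 -0.009 -1.   ] F [-0.49 -0.71 -2.91] w 0.0575 ff 45.0
```

```bash

python3 -m jog '[[[0,0,0.04],0],[[0,0,0.08],0],[[0,0,0.08],0]]' 1 45
python3 st.py
```

```text
clock: 32.75
tcp_pos: [0.6209, 0.1994, 0.0813]
tcp_rot: [0.985, 0.172, -0.004, 0.004]
contact_force: [-0.5, -0.4, -0.5]
gripper_width: 0.0575
finger_force: 45.0
t 32.75 p [0.6209 0.1994 0.0813] tool y yaw -70.2 tz [-0.007 -0.008 -1.   ] F [-0.53 -0.37 -0.55] w 0.0575 ff 45.0
```

```bash

python3 -m jog '[[[0,0,0.04],0],[[0,0,0.08],0],[[0,0,0.08],0]]' 1 45
python3 st.py
```

```text
clock: 33.0
tcp_pos: [0.6211, 0.1992, 0.0812]
tcp_rot: [0.985, 0.172, -0.004, 0.004]
contact_force: [-4.7, -2.4, 11.4]
gripper_width: 0.0576
finger_force: 45.0
t 33.0 p [0.6211 0.1992 0.0812] tool y yaw -70.21 tz [-0.007 -0.009 -1.   ] F [-4.73 -2.4  11.35] w 0.0576 ff 45.0
```

Contact at the expected seat height (11 N). Ease the grip so it settles flat, open and withdraw upwards.

```bash

python3 -m jog '[[[0,0,-0.02],0],[[0,0,-0.02],0],[[0,0,-0.02],0]]' 1 6
python3 -m jog '[[[0,0,0],0],[[0,0,0],0],[[0,0,0],0],[[0,0,0],0]]' -0.7 6
python3 -m jog '[[[0,0,-0.5],0],[[0,0,-1.2],0],[[0,0,-2.2],0],[[0,0,-3.4],0],[[0,0,-4.6],0],[[0,0,-5.8],0],[[1,0,-6.4],0],[[2.4,0,-6.4],0],[[3.8,0,-6.4],0],[[3.8,0,-6.4],0]]' -0.7
python3 - <<'E'
from h import *
for n in("scene","top"):
    im,d=r.get_image(n);a=np.load(n+"0.npz");h=cv2.cvtColor(im,cv2.COLOR_RGB2HSV)
    cv2.imwrite(f"pics/end_{n}.png",im[:,:,::-1])
    m=(h[...,0]<16)&(h[...,1]>150)&(h[...,2]>35);
    uv,P=pts(n,m,d);k=(np.abs(P[:,:2]-[.62,.199])<.06).all(1)&(P[:,2]<.16);P=P[k]
    print(n,len(P),"z",np.percentile(P[:,2],[1,50,99]).round(4) if len(P) else "", "bbox",np.percentile(P,[1,99],axis=0).round(3).tolist() if len(P) else "")
    if len(P)>30:
        T=P[P[:,2]>.12];B=P[(P[:,2]>.054)&(P[:,2]<.066)]
        for q in(T,B):
            if len(q)>10:print("  plane",len(q),[v.round(4) for v in plane(q)])
    # bystander changes outside the work area
    df=(np.abs(im.astype(int)-a["im"]).max(2)>60).astype(np.uint8);nl,lab,st,ct=cv2.connectedComponentsWithStats(cv2.morphologyEx(df,cv2.MORPH_OPEN,np.ones((3,3))))
    print([ (s[:4].tolist(),int(s[4])) for s in st[1:] if s[4]>40])
E
```

```text
clock: 33.25
tcp_pos: [0.6213, 0.1993, 0.081]
tcp_rot: [0.985, 0.172, -0.004, 0.004]
contact_force: [-3.2, -1.5, 7.3]
gripper_width: 0.0586
finger_force: 6.0
clock: 33.58
tcp_pos: [0.6207, 0.1993, 0.0793]
tcp_rot: [0.985, 0.172, -0.004, 0.004]
contact_force: [-0.3, -1.3, -0.3]
gripper_width: 0.077
finger_force: 0.0
clock: 34.42
tcp_pos: [0.7152, 0.2342, 0.2364]
tcp_rot: [0.985, 0.172, -0.004, 0.003]
contact_force: [-1.1, -1.1, -3.2]
gripper_width: 0.0776
finger_force: 0.0
scene 54 z [0.0778 0.1286 0.1329] bbox [[0.579, 0.181, 0.078], [0.609, 0.214, 0.133]]
  plane 53 [array([0.6001, 0.1974, 0.129 ]), array([-0.055 ,  0.0408,  0.9977])]
[([300, 0, 57, 53], 1564), ([386, 0, 19, 45], 641), ([291, 30, 36, 34], 666), ([399, 47, 18, 15], 130), ([193, 48, 151, 233], 9376), ([375, 58, 27, 21], 245), ([291, 119, 42, 34], 836), ([211, 142, 20, 24], 226), ([184, 151, 26, 27], 477), ([235, 233, 12, 12], 116), ([177, 263, 71, 100], 3553)]
top 0 z  bbox 
[([126, 0, 48, 47], 811), ([168, 0, 14, 13], 119), ([200, 50, 15, 26], 236), ([141, 66, 22, 29], 404), ([213, 82, 8, 15], 56), ([177, 106, 51, 30], 373), ([183, 123, 58, 48], 861), ([305, 140, 27, 26], 538), ([182, 181, 31, 62], 1055), ([211, 185, 39, 30], 644), ([244, 224, 20, 11], 100), ([267, 236, 196, 85], 6308), ([224, 285, 43, 39], 1347), ([459, 295, 29, 34], 749), ([489, 294, 18, 33], 348), ([508, 300, 4, 18], 53), ([224, 322, 43, 19], 555), ([213, 337, 10, 44], 221), ([238, 348, 25, 16], 226), ([236, 350, 37, 34], 561), ([276, 357, 58, 27], 625), ([489, 357, 23, 27], 387), ([468, 370, 19, 14], 150)]
```

The top face is at 0.130 m, which matches fully home. Move the arm aside for a clean final check.

```bash

python3 -m jog '[[[-0.5,0.7,-0.5],0],[[-1.2,1.7,-1],0],[[-2,2.8,-1],0],[[-2.8,3.9,-1],0],[[-3.6,5,-1],0],[[-4.4,6.1,-1],0],[[-5.2,7.3,-1],0],[[-6,8.5,-1],0],[[-6.8,9.7,-1],0],[[-7.6,10.9,-1],0]]'
python3 -m jog '[[[-0.7,1,0],0],[[-1.4,2,0],0],[[-2,3,0],0],[[-2.4,3.6,0],0],[[-2.4,3.8,0],0],[[-2.4,3.8,0],0]]'
python3 - <<'E'
from h import *
for n in("scene","top"):
    im,d=r.get_image(n);a=np.load(n+"0.npz");h=cv2.cvtColor(im,cv2.COLOR_RGB2HSV);h0=cv2.cvtColor(a["im"],cv2.COLOR_RGB2HSV)
    cv2.imwrite(f"pics/end2_{n}.png",im[:,:,::-1])
    m=(h[...,0]<16)&(h[...,1]>150)&(h[...,2]>35);
    uv,P=pts(n,m,d);P=P[(np.abs(P[:,:2]-[.62,.199])<.06).all(1)&(P[:,2]<.16)]
    print(n,len(P),"z",np.percentile(P[:,2],[1,50,99]).round(4))
    for nm,q in(("top",P[P[:,2]>.122]),("flange",P[(P[:,2]>.054)&(P[:,2]<.066)])):
        c,v=plane(q);print("  ",nm,len(q),c.round(4),v.round(3),"x",np.percentile(q[:,0],[2,98]).round(3),"y",np.percentile(q[:,1],[2,98]).round(3))
    # bystanders: colour masks, centroids before / after
    M={"blue":lambda h:(h[...,0]>105)&(h[...,0]<125)&(h[...,1]>150),"pink":lambda h:(h[...,0]>160)&(h[...,0]<176)&(h[...,1]>80)}
    bx={"blue":{"scene":(225,145,262,180),"top":(285,185,325,225)},"pink":{"scene":(330,205,390,265),"top":(135,210,205,275)},}
    for k in M:
        x=bx[k][n];f=lambda h:np.argwhere(M[k](h)[x[1]:x[3],x[0]:x[2]]).mean(0).round(1)[::-1]
        print("  ",k,f(h0),f(h))
    # template shift for the other items
    B={"wrench":{"scene":(200,120,248,156),"top":(338,182,356,240)},"oil":{"scene":(170,82,196,126),"top":(388,180,422,210)},"cutters":{"scene":(197,212,226,246),"top":(247,120,273,150)},"pendant":{"scene":(234,168,302,218),"top":(242,172,280,240)},"blanks":{"scene":(288,234,322,266),"top":(176,176,208,208)},"brush":{"scene":(330,262,380,332),"top":(98,178,162,210)},"cover":{"scene":(264,315,336,384),"top":(102,104,156,156)}}
    G0,G=[cv2.GaussianBlur(cv2.cvtColor(t,cv2.COLOR_RGB2GRAY),(3,3),0) for t in(a["im"],im)]
    for k in B:
        x=B[k][n];T=G0[x[1]:x[3],x[0]:x[2]];S=G[x[1]-8:x[3]+8,x[0]-8:x[2]+8]
        rr=cv2.matchTemplate(S,T,cv2.TM_CCOEFF_NORMED);_,v,_,l=cv2.minMaxLoc(rr);oy=min(8,x[1]);print("  ",k,"shift",(l[0]-8,l[1]-oy),round(v,2))
E
python3 st.py
```

```text
clock: 35.35
tcp_pos: [0.6231, -0.0891, 0.2684]
tcp_rot: [0.985, 0.172, -0.004, 0.004]
contact_force: [0.3, 0.6, -0.3]
gripper_width: 0.0781
finger_force: 0.0
clock: 35.85
tcp_pos: [0.5997, -0.1994, 0.269]
tcp_rot: [0.985, 0.17, -0.004, 0.004]
contact_force: [0.4, 1.3, -0.3]
gripper_width: 0.0782
finger_force: 0.0
scene 677 z [0.027  0.0807 0.1323]
   top 258 [0.6198 0.2    0.1281] [0.003 0.001 1.   ] x [0.594 0.646] y [0.174 0.226]
   flange 285 [0.6275 0.2117 0.0596] [-0.    0.01  1.  ] x [0.582 0.657] y [0.168 0.239]
   blue [16.9 17.7] [16.8 17.7]
   pink [27.  29.9] [26.9 29.9]
   wrench shift (0, 0) 0.79
   oil shift (-5, -8) 0.11
   cutters shift (0, 0) 1.0
   pendant shift (0, 0) 0.65
   blanks shift (0, 0) 1.0
   brush shift (0, 0) 1.0
   cover shift (0, 0) 1.0
top 545 z [0.0306 0.0854 0.1342]
   top 222 [0.619  0.1964 0.1296] [-0.011 -0.004  1.   ] x [0.593 0.646] y [0.17  0.223]
   flange 233 [0.6063 0.1907 0.0598] [-0.    -0.001  1.   ] x [0.582 0.649] y [0.157 0.236]
   blue [18.4 20.1] [18.4 20.1]
   pink [33.6 32.8] [33.6 32.8]
   wrench shift (-8, 8) 0.14
   oil shift (0, 0) 1.0
   cutters shift (0, 0) 1.0
   pendant shift (0, 0) 0.55
   blanks shift (0, 0) 1.0
   brush shift (0, 0) 1.0
   cover shift (0, 0) 1.0
t 35.95 p [ 0.6008 -0.1955  0.2687] tool y yaw -70.11 tz [-0.007 -0.007 -1.   ] F [-0.26  0.84  0.01] w 0.0778 ff 0.0
```

The spool stands level on the seat: flange top at 0.060 m, top face at 0.129 m, centred on the spindle. Each other item shows zero shift in at least one view; the weak matches are arm occlusion or shadow.

```bash
python3 -c "
from rig import r
print(r.sign_off())"
```

```text
the job is handed in; nothing more can be done
None
```

The orange spool is on the steel spindle, large flange down and level on the seat, lowered gently with nothing else on the bench moved and about 36 s used, but I did drop it once on the bench during the first lift, before recovering it and setting it upright.

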